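# Pack the glazing kit into its carrier and clamp it

## Robot

A 7-joint arm with a two-finger parallel gripper is mounted at the origin on the work surface. World frame = base frame: x ahead of the robot, y to its left, z up, the work surface at z = 0. Lengths are in m, angles in rad, forces in N, time in s.
With the tool pointing down it reaches from about 0.425 to 0.925 m from the base axis. Payload 6.8 kg.
Tool frame: the origin (TCP) lies on the centre line of the jaws, within the pads' length; the fingertips stand bot.finger_overhang ahead of it and the grasp point (between the pads) lies 3 mm ahead of it (bot.finger_overhang is the distance from the TCP to the fingertips, in m); z points along the fingers, y is the direction in which the jaws open and shut (so a half turn about z gives the same grasp; the last joint's range is limited). The gripper opens to 85 mm and grips with 20 to 120 N. Pads are 22 mm wide; open, the fingers measure 114 mm over their backs; the gripper's body (76 mm by 85 mm) begins 54 mm behind the grasp point. The pads swing forward as they close: fully open they stand 13 mm farther back than shut.
Start: joints at [-1.232, 0.477, 0.022, 1.555, -0.011, 1.109, -0.083], TCP at [0.292, 0.609, 0.253] pointing down, gripper open.
Joint ranges: [-2.96, 2.96], [-0.34, 2.1], [-1.41, 1.46], [0.24, 2.44], [-1.37, 4.51], [0.17, 1.92], [-2.96, 2.96]. Speed limits (rad/s): [2.39, 2.39, 3.14, 3.14, 3.14, 3.14, 3.14].

## Interface

Orientations are given as a unit quaternion [w, x, y, z].
In Python, from station import bot gives the robot as it stands.
- The arm moves only by the tool drive_tool, never from a script. Its argument "increments" is text: rows parted by semicolons, each of 4 numbers parted by spaces: the shift along the world's x, y, z in m, then the turn about the world's z in rad. In form: tx ty tz spin; .... A call has 1 to 12 rows; each row shifts and turns the commanded pose from where the row before left it; what a row does not reach is not made up. A row lasts 1/12 s, in which the tool goes at most 41.7 mm and 7.16 degrees, less where a joint would pass 70% of its speed; a pose out of reach is approached as far as the arm can. A call is refused whole if a number of a shift passes 0.0417 or a number of a turn 0.125, either way. A call with a gripper value outside its range is refused whole. "grip" is the opening, from 0 (shut) to 1 (fully open), set as the call begins (left out, the last holds). The fingers move at their own pace and stop on an object; "squeeze" is the grip in N (left out, the last holds). Time passes only in rows, so rows that do not move let the fingers close. It gives the time, the measured TCP pose, the force and the opening at its end, in the units of the state.
- bot.get_obs(): the state, without advancing time (a new reading comes with each control period).
- bot.read_camera(name): name is "side" or "top" or "wrist"; returns the picture (384x512x3 uint8, red, green, blue); there is no depth.
- bot.calibration(name): a dict with "fx", "fy", "cx", "cy" (pixels), "camera_from_world" (4x4, takes a point from world to camera coordinates). Camera axes: x right, y down, z forward; pixel columns grow to the right and rows downward; lengths in m; the calibration is good to about 2 mm. A picture is of the moment at which its call begins: read the wrist's pose just before it. calibration takes no time and is no camera call; for the wrist camera it gives the pose at the moment of the call.
- bot.hand_in(): hands the job in, once; it reports no verdict.
The state is a dict: "t": time; "q": joint angles; "joint_vel": joint speeds; "joint_torque": joint torques, N m; "eef_pos": TCP position; "tool_rot": TCP orientation; "contact_force": force on the tool from outside, world axes, zero at the start; "torque": the same for the moment, N m; "gripper_width": opening from 0.0 (shut) to 1.0 (fully open).
Only numpy, scipy, OpenCV 4.12 (cv2) and the standard library are available. Lean on these libraries where they do the work, as an engineer would, in place of code of your own. Each camera call takes 0.05 s, during which the arm holds its last target.

## Task

Pack up the glazing kit: slide the carrier's red clamp board fully back to its end stop, then stand every blue-capped glaze jar, every plaster stamp block and the dark tool case upright on the carrier's floor, packed tightly in full rows: jars and stamps two abreast (an odd one has a row to itself), the case crosswise in a row of its own. Then slide the clamp board forward until you feel it press the whole load snug against the far wall, with no gaps left along the carrier, and let go; leave all the other pots, tins and tools where they are.

Things in the scene. Friction and masses are not known exactly. Their poses are not given: they have to be found in the camera images.
- carrier: open plywood carrier, fixed to the table, outside 144 mm (its x) x 280 mm (its y) x 53 mm high; walls 10 mm, floor 8 mm thick; inside 124 mm (x from -62 to 62 mm) by 260 mm (y from -130 to 130 mm), less the 12 mm red clamp board. Origin: centre of its underside, z up. The stop wall is the short wall at +y; the clamp board slides from the -y end towards it
- carrier_stop (a point): point on the carrier's floor (8 mm above the table) at the middle of the inner face of the stop wall
- clamp (a joint): travel of the red clamp board, m: 0 = fully back against its end stop at the carrier's -y end (248 mm clear between its face and the stop wall), growing as it slides towards the stop wall, up to 0.125; clear length = 248 mm - travel. It slides stiffly (about 3 N) and stays where left
- clamp_grip (a point): middle of the clamp board's black grip, 83 mm above the table: an upright block 34 mm along the carrier's x, 18 mm along its y, its top 98 mm above the table, standing 40 mm behind the clamp board's mid-plane (46 mm behind its face) on a steel bracket whose top is 62 mm above the table
- jar1: blue-capped glaze jar, terracotta body 56 mm in diameter and 55 mm high, above it a round blue cap 34 mm in diameter and 25 mm high (80 mm in all, 0.2 kg). Origin: centre of its underside, z up. May be absent (None)
- jar2: blue-capped glaze jar, yellow body 56 mm in diameter and 55 mm high, above it a round blue cap 34 mm in diameter and 25 mm high (80 mm in all, 0.2 kg). Origin: centre of its underside, z up. May be absent (None)
- jar3: blue-capped glaze jar, green body 56 mm in diameter and 55 mm high, above it a round blue cap 34 mm in diameter and 25 mm high (80 mm in all, 0.2 kg). Origin: centre of its underside, z up. May be absent (None)
- stamp1: square white plaster stamp block, 56 x 56 x 46 mm, with an upright wooden grip bar centred on top, 34 mm long along its x, 20 mm thick along its y, its top 80 mm above the underside (0.22 kg). Origin: centre of its underside, z up. May be absent (None)
- stamp2: square white plaster stamp block, 56 x 56 x 46 mm, with an upright wooden grip bar centred on top, 34 mm long along its x, 20 mm thick along its y, its top 80 mm above the underside (0.22 kg). Origin: centre of its underside, z up. May be absent (None)
- case: dark wooden tool case with a brass band, 116 mm (its x) x 56 mm (its y) x 48 mm, with a brass grip bar centred on top, 70 mm long along its x, 18 mm thick along its y, its top 80 mm above the underside (0.35 kg). Origin: centre of its underside, z up. Always present
- pinch_pot: bystander: small terracotta pinch pot, rim 68 mm wide, 48 mm high, among the kit; origin under its centre
- clay_mug: bystander: grey raw clay mug, 84 mm wide, 85 mm high; origin under its centre
- pink_bowl: bystander: pink bowl, 120 mm wide, 55 mm high; origin under its centre
- leaf_plate: bystander: white plate, 150 mm wide, 22 mm high; origin under its centre
- glaze_tub: bystander: big white glaze tub with a black cap, 90 mm wide, 105 mm high; origin under its centre
- brush: bystander: blue paint brush, 160 mm long, lying flat
- tin_lid: bystander: flat round tin lid, 84 mm wide, 10 mm high; origin under its centre

How it is judged:
By the outcome, as a careful person would: the job done as asked, in the order asked, and still so for the second after the job is handed in, with the robot touching nothing.
Of jar1, jar2, jar3, stamp1, stamp2 only 3 to 5 are there at a start; the rules pass over those that are not, and their reading is None.
At some moment in a run one of jar1, jar2, jar3, stamp1, stamp2, case may be knocked a few centimetres aside while the robot is not near it.
It also fails if it takes over 210 s, if anything falls off the work surface, if the arm or the gripper's body presses on something with over 40 N, if the wrist force passes 120 N, or if a joint passes its speed limit or range.

## Working session

There is one attempt and no reset: what is moved stays moved. The work goes in short steps, Python scripts to look and compute and a tool call to move; the robot and the scene stay as the last step left them, time stands still between calls to the robot, and variables do not carry over. Pictures are saved under pics/ and viewed, and the job is handed in when it is done.

Besides the shell and the picture viewer there is one more tool, called in YAML: its name, and indented under it one key for each argument. drive_tool: Moves the arm, as the interface text tells. Its arguments: {"type":"object","properties":{"increments":{"type":"string"},"grip":{"type":"number"},"squeeze":{"type":"number"}},"required":["increments"]}

```bash
mkdir -p pics; ls; python3 - <<'E'
from station import bot
import cv2,numpy as np
o=bot.get_obs();print(o, bot.finger_overhang)
for n in ("top","side","wrist"):
    c=bot.calibration(n); im=bot.read_camera(n); cv2.imwrite(f"pics/{n}0.png",im[:,:,::-1])
    print(n,c["fx"],c["fy"],c["cx"],c["cy"]);print(np.round(c["camera_from_world"],4).tolist())
E
```

```text
pics
{'t': 0.0, 'q': array([-1.23210476,  0.47779581,  0.02231815,  1.55647402, -0.01148145,
        1.10928251, -0.08308486]), 'joint_vel': array([-7.90881301e-04,  6.12157756e-04, -8.29383650e-04, -4.13570136e-04,
        2.79223821e-07, -2.10493358e-03, -1.41423282e-04]), 'joint_torque': array([ 2.57323936e-04, -5.96458304e+01,  1.60836093e+00, -2.81197125e+01,
        1.24795493e-02,  9.52612900e-03, -9.28380956e-06]), 'eef_pos': array([0.29141264, 0.60823449, 0.25231861]), 'tool_rot': array([-1.32558201e-04,  2.21511020e-01,  9.75157438e-01, -9.06205845e-04]), 'contact_force': array([-0.09730771, -0.95091235, -0.38578882]), 'torque': array([ 0.01586929, -0.01752256, -0.00836015]), 'gripper_width': 1.0046678900350634} 0.022
top 480.67003348299454 480.67003348299454 251.8089430160102 187.66514757082004
[[-0.0133, -0.9999, -0.0069, 0.0322], [-0.9841, 0.0143, -0.1771, 0.5386], [0.1772, 0.0045, -0.9842, 1.6172], [0.0, 0.0, 0.0, 1.0]]
side 346.44511387040137 346.44511387040137 252.84247328589035 188.59792749198266
[[0.7967, -0.6043, 0.0099, -0.3827], [-0.3096, -0.4221, -0.852, 0.2425], [0.5191, 0.6757, -0.5234, 0.7831], [0.0, 0.0, 0.0, 1.0]]
wrist 273.2782759091078 273.2782759091078 256.35542101584184 190.7935587138242
[[0.4321, 0.9018, -0.0015, -0.674], [0.8635, -0.4132, 0.2893, -0.0373], [0.2603, -0.1263, -0.9572, 0.3803], [0.0, 0.0, 0.0, 1.0]]
```

View pics/top0.png

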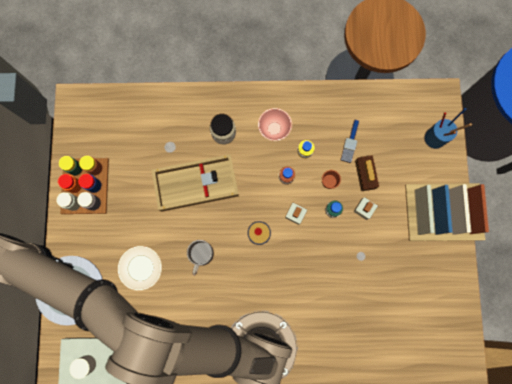

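View pics/side0.png

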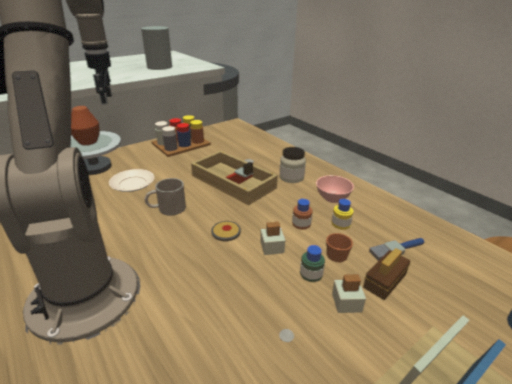

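View pics/wrist0.png

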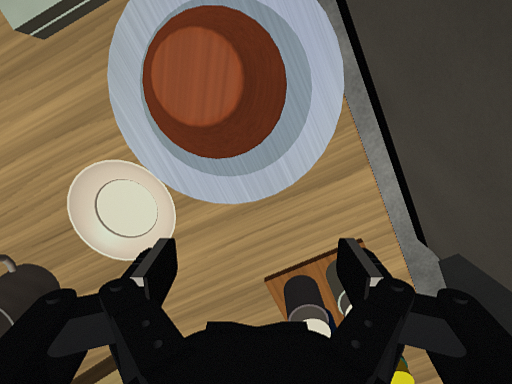

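```bash
cat > h.py <<'E'
from station import bot
import cv2,numpy as np
from scipy.spatial.transform import Rotation as R
def K(c): return np.array([[c["fx"],0,c["cx"]],[0,c["fy"],c["cy"]],[0,0,1.]])
def p2w(c,uv,z):
    T=np.array(c["camera_from_world"]);uv=np.atleast_2d(uv).astype(float)
    d=np.c_[(uv-[c["cx"],c["cy"]])/[c["fx"],c["fy"]],np.ones(len(uv))]@T[:3,:3]
    o=-T[:3,:3].T@T[:3,3]
    return o+d*((z-o[2])/d[:,2])[:,None]
def w2p(c,P):
    T=np.array(c["camera_from_world"]);q=np.atleast_2d(P)@T[:3,:3].T+T[:3,3]
    return q[:,:2]/q[:,2:]*[c["fx"],c["fy"]]+[c["cx"],c["cy"]]
def snap(n,name,crop=None,s=1):
    o=bot.get_obs(); c=bot.calibration(n); im=bot.read_camera(n)
    cv2.imwrite(f"pics/{name}_raw.png",im[:,:,::-1])
    v=im
    if crop: v=im[crop[1]:crop[3],crop[0]:crop[2]]
    cv2.imwrite(f"pics/{name}.png",cv2.resize(v,None,fx=s,fy=s,interpolation=cv2.INTER_CUBIC)[:,:,::-1])
    return o,c,im
def yaw(o):  # direction of tool y (jaw axis) in world xy
    q=o["tool_rot"]; m=R.from_quat([q[1],q[2],q[3],q[0]]).as_matrix(); return np.arctan2(m[1,1],m[0,1])
E
python3 - <<'E'
from h import *
im=cv2.imread("pics/top0.png")
cv2.imwrite("pics/topc.png",cv2.resize(im[90:260,140:400],None,fx=3,fy=3,interpolation=cv2.INTER_CUBIC))
c=bot.calibration("top")
for n,uv,z in [("yel",(306,147),.08),("red",(288,174),.08),("green",(336,208),.08),("stA",(296,212),.08),("stB",(367,208),.08),("case",(370,170),.08),("grip",(213,176),.098),("car",(196,183),.053),("pinch",(331,179),.05)]:
    print(n,np.round(p2w(c,uv,z)[0],3))
print(np.degrees(yaw(bot.get_obs())))
E
```

```text
yel [ 0.673 -0.164  0.08 ]
red [ 0.579 -0.1    0.08 ]
green [ 0.46  -0.258  0.08 ]
stA [ 0.448 -0.123  0.08 ]
stB [ 0.458 -0.362  0.08 ]
case [ 0.589 -0.38   0.08 ]
grip [0.572 0.155 0.098]
car [0.557 0.218 0.053]
pinch [ 0.565 -0.25   0.05 ]
64.4034403261572
```

View pics/topc.png

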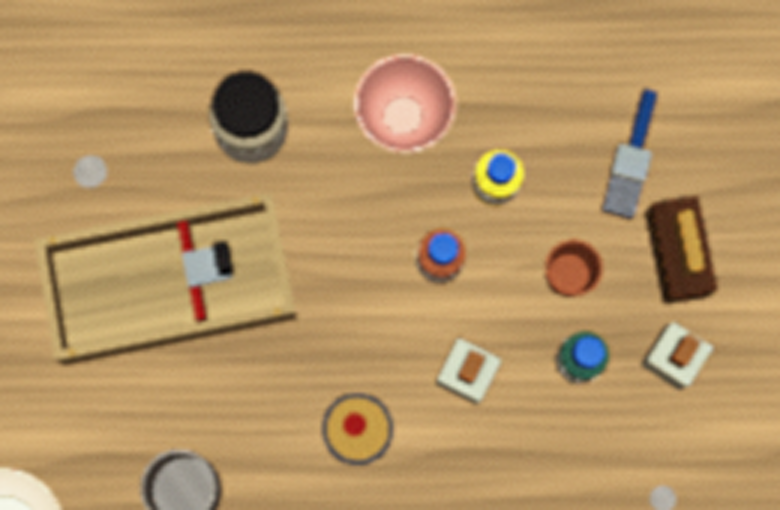

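```bash
python3 - <<'E'
from h import *
c=bot.calibration("top")
px=np.array([(42,240),(268,203),(296,315),(62,362)])/3+[140,90]
P=p2w(c,px,.053);print(np.round(P,3))
for i in range(4):
    d=P[(i+1)%4]-P[i];print(np.linalg.norm(d),np.degrees(np.arctan2(d[1],d[0])))
print(P.mean(0))
o=bot.get_obs();w=bot.calibration("wrist");T=w["camera_from_world"]
cp=-T[:3,:3].T@T[:3,3]
q=o["tool_rot"];m=R.from_quat([q[1],q[2],q[3],q[0]]).as_matrix()
print("cam in tool",m.T@(cp-o["eef_pos"]), "fwd",m.T@T[2,:3],"world cam",cp)
E
```

```text
[[0.606 0.364 0.053]
 [0.646 0.102 0.053]
 [0.513 0.07  0.053]
 [0.463 0.338 0.053]]
0.26568837111556054 -81.2949444887404
0.1363629092806134 -166.64014922862
0.2727201457083292 100.69001236213792
0.1454199897236545 10.359311965590006
[0.55675468 0.21877008 0.053     ]
cam in tool [ 7.42617195e-02 -1.16452486e-04 -1.21442663e-01] fwd [-2.89148799e-01  1.49440635e-04  9.57284153e-01] world cam [0.22449917 0.64050908 0.3739849 ]
```

drive_tool:
  increments: "0.0217 -0.0333 0.004 0.0513;0.0217 -0.0333 0.004 0.0513;0.0217 -0.0333 0.004 0.0513;0.0217 -0.0333 0.004 0.0513;0.0217 -0.0333 0.004 0.0513;0.0217 -0.0333 0.004 0.0513;0.0217 -0.0333 0.004 0.0513;0.0217 -0.0333 0.004 0.0513;0.0217 -0.0333 0.004 0.0513;0.0217 -0.0333 0.004 0.0513;0.0217 -0.0333 0.004 0.0513;0 0 0 0.0513"
  grip: 0.6

```text
t: 1.15
eef_pos: [0.5355, 0.2328, 0.2982]
tool_rot: [0.002, -0.079, 0.997, -0.002]
contact_force: [0.4, -1.7, 0.2]
gripper_width: 0.599
```

```bash
python3 - <<'E'
from h import *
o,c,im=snap("wrist","w1",None,1.5)
print(o["t"],o["eef_pos"],np.degrees(yaw(o)),o["gripper_width"])
np.save("pics/w1.npy",c["camera_from_world"])
E
```

```text
1.15 [0.53549161 0.23276534 0.29819411] 99.09083802687273 0.5985107192258533
```

View pics/w1.png

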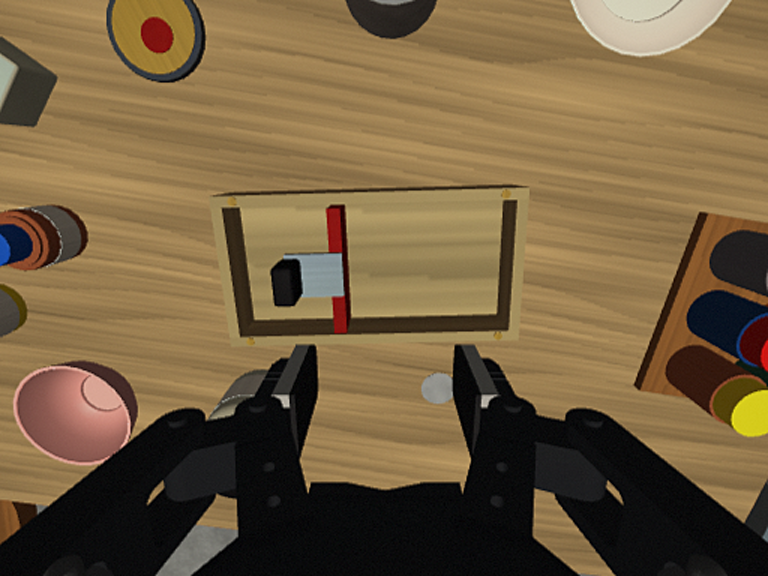

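```bash
python3 - <<'E'
import cv2
im=cv2.imread("pics/w1_raw.png")
a=cv2.resize(im[115:240,130:250],None,fx=4.5,fy=4.5,interpolation=cv2.INTER_CUBIC)
b=cv2.resize(im[115:240,300:360],None,fx=4.5,fy=4.5,interpolation=cv2.INTER_CUBIC)
cv2.imwrite("pics/w1z.png",cv2.hconcat([a,b])[:,:800])
E
```

```text
(no output)
```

View pics/w1z.png

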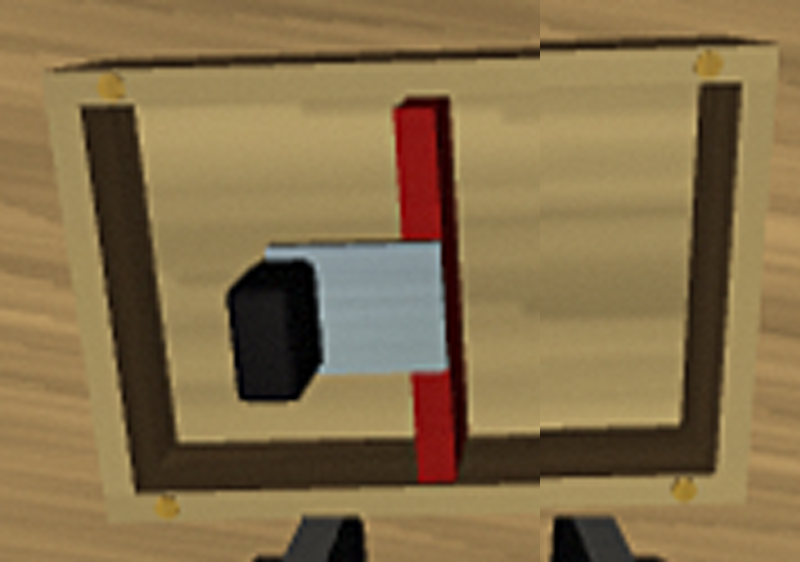

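```bash
cat >> h.py <<'E'
import json,os
CAR=json.load(open("car.json")) if os.path.exists("car.json") else None
def c2w(p):
    a=CAR[2];p=np.atleast_2d(p);return np.array(CAR[:2])+p[:,:2]@np.array([[np.cos(a),np.sin(a)],[-np.sin(a),np.cos(a)]])
def w2c(P):
    a=CAR[2];P=np.atleast_2d(P)[:,:2]-np.array(CAR[:2]);return P@np.array([[np.cos(a),-np.sin(a)],[np.sin(a),np.cos(a)]])
E
python3 - <<'E'
from h import *
from scipy.optimize import least_squares
c=bot.calibration("wrist");c["camera_from_world"]=np.load("pics/w1.npy")
def px(x,y): return (130+x/4.5 if x<540 else 300+(x-540)/4.5,115+y/4.5)
D=[((47,72),(-72,-140,53)),((110,523),(72,-140,53)),((777,45),(-72,140,53)),((745,500),(72,140,53)),
((82,107),(-62,-130,53)),((137,493),(62,-130,53)),((742,84),(-62,130,53)),((714,472),(62,130,53)),((177,442),(62,-130,8)),((682,427),(62,130,8))]
uv=np.array([px(*d[0]) for d in D])-0.5+.5/4.5;M=np.array([d[1] for d in D])/1000.
def pr(p):
    a=p[2];W=np.c_[p[0]+M[:,0]*np.cos(a)-M[:,1]*np.sin(a),p[1]+M[:,0]*np.sin(a)+M[:,1]*np.cos(a),M[:,2]+p[3]]
    return W
r=least_squares(lambda p:(w2p(c,pr(p))-uv).ravel(),[.557,.219,.17,0])
print(r.x,np.degrees(r.x[2]));print(np.round(r.fun.reshape(-1,2),2))
r=least_squares(lambda p:(w2p(c,pr(np.r_[p,0]))-uv).ravel(),[.557,.219,.17])
print(r.x,np.degrees(r.x[2]));print(np.round(r.fun.reshape(-1,2),2))
json.dump(list(r.x),open("car.json","w"))
import h; h.CAR=list(r.x)
# grip top corners z=.098 
g=np.array([px(*q) for q in [(229,298),(288,292),(298,400),(240,400)]])
W=p2w(c,g,.098);print(np.round(h.w2c(W),4))
b=np.array([px(*q) for q in [(395,108),(437,106),(456,480),(418,482)]])
print(np.round(h.w2c(p2w(c,b,.053)),4), np.round(h.w2c(p2w(c,b,.05)),4))
print(h.c2w([[0,-.13],[0,.13]]))
E
```

```text
[ 0.56039103  0.22347387  0.185847   -0.0006757 ] 10.648248831637916
[[-0.71  0.17]
 [ 0.17 -0.27]
 [ 0.23  0.3 ]
 [-0.1   0.42]
 [ 0.14 -0.14]
 [ 0.05 -0.02]
 [-0.18 -0.37]
 [ 0.33  0.46]
 [ 0.64 -0.05]
 [-0.5  -0.57]]
[0.56024569 0.22347207 0.18586185] 10.64909953234718
[[-0.92  0.1 ]
 [ 0.01 -0.16]
 [ 0.43  0.21]
 [ 0.06  0.52]
 [-0.05 -0.19]
 [-0.1   0.08]
 [ 0.   -0.43]
 [ 0.49  0.55]
 [ 0.52  0.02]
 [-0.37 -0.51]]
[[-0.0137 -0.079 ]
 [-0.0149 -0.0629]
 [ 0.0161 -0.063 ]
 [ 0.0156 -0.0792]]
[[-0.0585 -0.0372]
 [-0.0587 -0.0248]
 [ 0.0606 -0.0256]
 [ 0.061  -0.038 ]] [[-0.0582 -0.0377]
 [-0.0584 -0.0251]
 [ 0.0619 -0.026 ]
 [ 0.0623 -0.0384]]
[[0.58426886 0.09571101]
 [0.53622253 0.35123312]]
```

```bash
cat >> h.py <<'E'
def wrap(a,per=np.pi): return (a+per/2)%per-per/2
def plan(xy,z,jaw):
    o=bot.get_obs();d=np.r_[np.ravel(xy)[:2],z]-o["eef_pos"];t=wrap(jaw-yaw(o))
    print("t=%.2f pos"%o["t"],np.round(o["eef_pos"],4),"d",np.round(d,4),"turn %.4f"%t,"rows xy %.1f z %.1f turn %.1f"%(np.hypot(*d[:2])/.0417,abs(d[2])/.0417,abs(t)/.125),"q7 %.2f"%o["q"][6],"w %.3f"%o["gripper_width"],"F",np.round(o["contact_force"],1))
E
python3 - <<'E'
from h import *
plan(c2w([0,-.071]),.092,CAR[2]+np.pi/2)
E
```

```text
t=1.20 pos [0.5332 0.2368 0.2977] d [ 0.0401 -0.0831 -0.2057] turn 0.0207 rows xy 2.2 z 4.9 turn 0.2 q7 1.23 w 0.599 F [-0.1  0.1 -0. ]
```

drive_tool:
  increments: "0.014 -0.028 0 0.0207;0.013 -0.028 0 0;0.013 -0.027 -0.02 0;0 0 -0.035 0;0 0 -0.035 0;0 0 -0.035 0;0 0 -0.03 0;0 0 0 0;0 0 0 0"

```text
t: 1.95
eef_pos: [0.5691, 0.1598, 0.1412]
tool_rot: [-0.002, -0.095, 0.995, -0.0]
contact_force: [0.0, 0.2, 1.0]
gripper_width: 0.598
```

```bash
python3 - <<'E'
from h import *
plan(c2w([0,-.071]),.092,CAR[2]+np.pi/2)
snap("wrist","w2",None,1.2)
E
```

```text
t=1.95 pos [0.5691 0.1598 0.1412] d [ 0.0043 -0.0061 -0.0492] turn -0.0040 rows xy 0.2 z 1.2 turn 0.0 q7 1.43 w 0.598 F [0.  0.2 1. ]
```

View pics/w2.png

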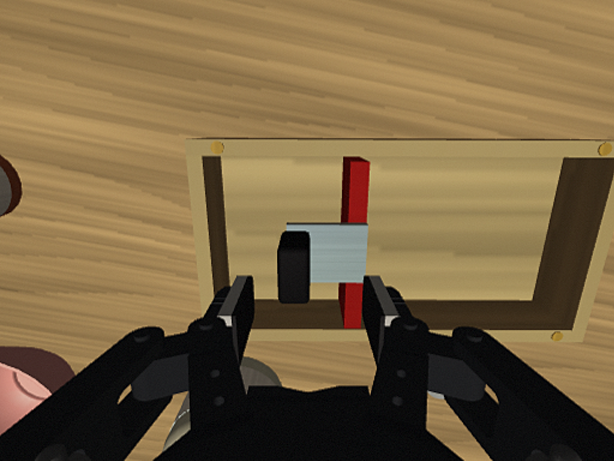

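drive_tool:
  increments: "0.0043 -0.0061 -0.0242 -0.004;0 0 -0.025 0;0 0 0 0;0 0 0 0"

```text
t: 2.33
eef_pos: [0.5751, 0.1538, 0.0945]
tool_rot: [0.0, -0.093, 0.996, 0.0]
contact_force: [0.2, 0.6, 0.8]
gripper_width: 0.6
```

drive_tool:
  increments: "0 0 0 0;0 0 0 0;0 0 0 0;0 0 0 0;0 0 0 0"
  grip: 0
  squeeze: 40

```text
t: 2.75
eef_pos: [0.5759, 0.1539, 0.0952]
tool_rot: [0.002, -0.093, 0.996, 0.0]
contact_force: [-1.1, 0.5, 7.6]
gripper_width: 0.204
```

```bash
python3 - <<'E'
from h import *
plan(c2w([0,-.164]),.092,CAR[2]+np.pi/2)
print(w2c(bot.get_obs()["eef_pos"]))
E
```

```text
t=2.75 pos [0.5759 0.1539 0.0952] d [ 0.0147 -0.0916 -0.0032] turn 0.0003 rows xy 2.2 z 0.1 turn 0.0 q7 1.45 w 0.204 F [-1.1  0.5  7.6]
[[ 0.00251323 -0.07128083]]
```

drive_tool:
  increments: "0 0 0.003 0;0.0037 -0.0197 0 0;0.0037 -0.0197 0 0;0.0037 -0.0197 0 0;0.0037 -0.0197 0 0;0.0010 -0.0049 0 0;0.0010 -0.0049 0 0;0 0 0 0"

```text
t: 3.42
eef_pos: [0.5926, 0.0644, 0.0954]
tool_rot: [0.001, -0.092, 0.996, 0.0]
contact_force: [7.7, 0.5, -17.4]
gripper_width: 0.201
```

```bash
python3 - <<'E'
from h import *
plan(c2w([0,-.164]),.092,CAR[2]+np.pi/2)
print(w2c(bot.get_obs()["eef_pos"]))
E
```

```text
t=3.42 pos [0.5926 0.0644 0.0954] d [-0.0021 -0.0021 -0.0034] turn 0.0009 rows xy 0.1 z 0.1 turn 0.0 q7 1.60 w 0.201 F [  7.7   0.5 -17.4]
[[ 0.00241181 -0.16229713]]
```

drive_tool:
  increments: "0.0004 -0.0020 -0.002 0;0.0004 -0.0020 0 0;0.0002 -0.001 0 0;0 0 0 0"

```text
t: 3.75
eef_pos: [0.5932, 0.0619, 0.0953]
tool_rot: [0.001, -0.093, 0.996, 0.001]
contact_force: [-0.4, 5.4, 2.3]
gripper_width: 0.199
```

```bash
python3 - <<'E'
from h import *
o=bot.get_obs()
plan(c2w([0,-.164]),.092,CAR[2]+np.pi/2)
print(w2c(o["eef_pos"]))
E
```

```text
t=3.75 pos [0.5932 0.0619 0.0953] d [-0.0026  0.0004 -0.0033] turn -0.0009 rows xy 0.1 z 0.1 turn 0.0 q7 1.61 w 0.199 F [-0.4  5.4  2.3]
[[ 0.00250441 -0.16492061]]
```

drive_tool:
  increments: "0.0004 -0.0020 0 0;0.0002 -0.001 0 0;0 0 0 0;0 0 0 0"

```text
t: 4.08
eef_pos: [0.5932, 0.0617, 0.0953]
tool_rot: [0.001, -0.094, 0.996, 0.003]
contact_force: [-1.5, 11.2, 2.2]
gripper_width: 0.201
```

```bash
python3 - <<'E'
from h import *
o=bot.get_obs()
print(o["contact_force"],w2c(o["eef_pos"]))
E
```

```text
[-1.50973431 11.15067269  2.16395383] [[ 0.00251428 -0.16505124]]
```

```bash
python3 - <<'E'
from h import *
o=bot.get_obs();c=bot.calibration("wrist");q=o["tool_rot"];m=R.from_quat([q[1],q[2],q[3],q[0]]).as_matrix()
for x in (-.011,.011):
  for h in (.01,.015,.02,.025,.03,.035):
    print(x,h,np.round(1.2*w2p(c,o["eef_pos"]+m@np.array([x,.0255,h]))[0],1),np.round(1.2*w2p(c,o["eef_pos"]+m@np.array([x,.0085,h]))[0],1))
snap("wrist","w3",None,1.2)
E
```

```text
-0.011 0.01 [362.6 323.9] [325.6 323.9]
-0.011 0.015 [360.9 317.9] [325.  317.9]
-0.011 0.02 [359.3 312.3] [324.5 312.3]
-0.011 0.025 [357.8 307. ] [324. 307.]
-0.011 0.03 [356.4 302. ] [323.5 302. ]
-0.011 0.035 [355.1 297.2] [323.1 297.3]
0.011 0.01 [365.  280.1] [326.4 280.2]
0.011 0.015 [363.2 275.3] [325.8 275.3]
0.011 0.02 [361.5 270.8] [325.2 270.8]
0.011 0.025 [359.8 266.5] [324.7 266.5]
0.011 0.03 [358.3 262.5] [324.2 262.5]
0.011 0.035 [356.8 258.7] [323.7 258.7]
```

View pics/w3.png

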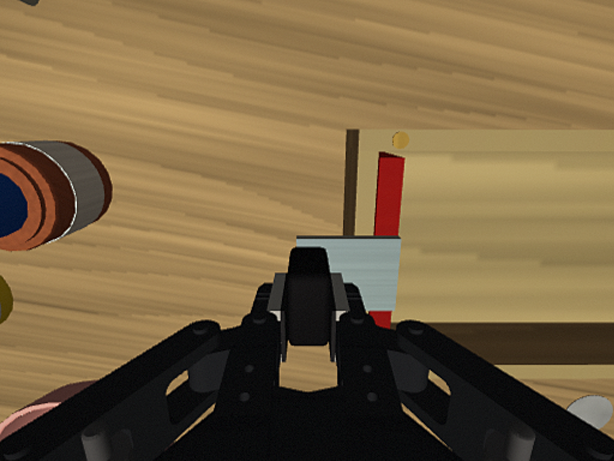

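drive_tool:
  increments: "-0.0005 0.003 0 0;0 0 0 0;0 0 0 0;0 0 0.02 0;0 0 0.04 0;0 -0.005 0.04 0;-0.007 -0.03 0.025 -0.03;-0.007 -0.036 0.018 -0.03;-0.007 -0.04 0.01 -0.03;-0.007 -0.04 0.01 -0.03;-0.007 -0.04 0.01 -0.03;-0.007 -0.04 0.01 -0.03"
  grip: 0.55

```text
t: 5.13
eef_pos: [0.5495, -0.1735, 0.2779]
tool_rot: [0.0, -0.001, 1.0, -0.0]
contact_force: [1.1, 0.0, 0.4]
gripper_width: 0.548
```

drive_tool:
  increments: "-0.007 -0.03 0.01 0;0 -0.02 0.01 0;0 0 0 0;0 0 0 0"

```text
t: 5.47
eef_pos: [0.543, -0.223, 0.2976]
tool_rot: [0.0, -0.001, 1.0, -0.0]
contact_force: [-0.2, 0.4, -1.0]
gripper_width: 0.55
```

```bash
python3 - <<'E'
from h import *
o,c,im=snap("wrist","w4",None,1.5)
np.save("pics/w4.npy",c["camera_from_world"])
print(o["t"],o["eef_pos"],np.degrees(yaw(o)))
E
```

```text
5.4667 [ 0.54301253 -0.22295799  0.29758016] 90.07006524292387
```

View pics/w4.png

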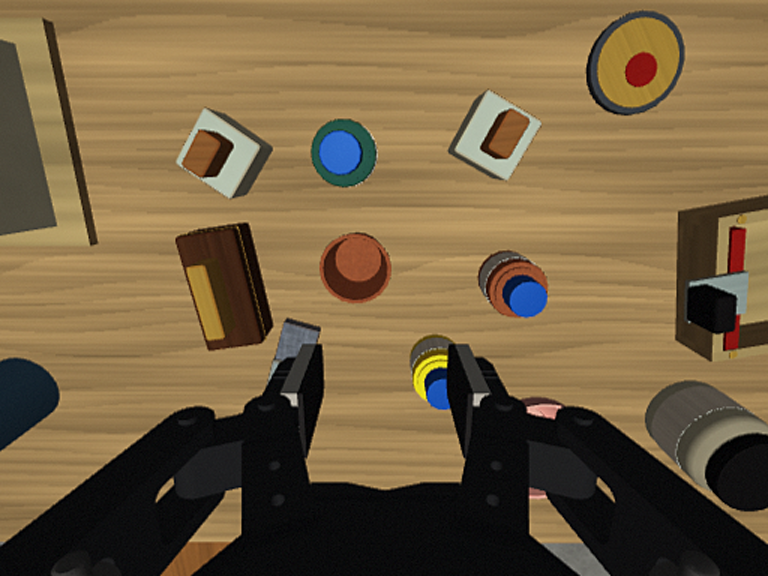

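```bash
python3 - <<'E'
import cv2
im=cv2.imread("pics/w4_raw.png")
f=lambda x0,y0,x1,y1,s:cv2.resize(im[y0:y1,x0:x1],None,fx=s,fy=s,interpolation=cv2.INTER_CUBIC)
a=f(110,65,190,135,5);b=f(290,55,370,125,5)
e=f(110,140,190,235,5);
d=f(265,160,375,280,3.636)[:, :400]
import numpy as np
d=cv2.copyMakeBorder(d,0,max(0,475-d.shape[0]),0,0,0)[:475]
cv2.imwrite("pics/z1.png",cv2.hconcat([a,b]));cv2.imwrite("pics/z2.png",cv2.hconcat([e,d]))
hsv=cv2.cvtColor(im,cv2.COLOR_BGR2HSV)
m=((hsv[...,0]>100)&(hsv[...,0]<120)&(hsv[...,1]>150)&(hsv[...,2]>170)).astype(np.uint8)
n,l,s,cc=cv2.connectedComponentsWithStats(m)
from h import *
c=bot.calibration("wrist");c["camera_from_world"]=np.load("pics/w4.npy")
for i in range(1,n):
    if s[i,4]>60: print(s[i],cc[i],p2w(c,cc[i],.08))
E
```

```text
[213  87  27  29 608] [226.07730263 101.26315789] [[ 0.46113414 -0.25873963  0.08      ]]
[340 188  25  23 433] [351.77367206 199.16628176] [[ 0.58266739 -0.09809176  0.08      ]]
[285 253  15  20 213] [291.95305164 262.90610329] [[ 0.67747535 -0.17263831  0.08      ]]
```

View pics/z1.png

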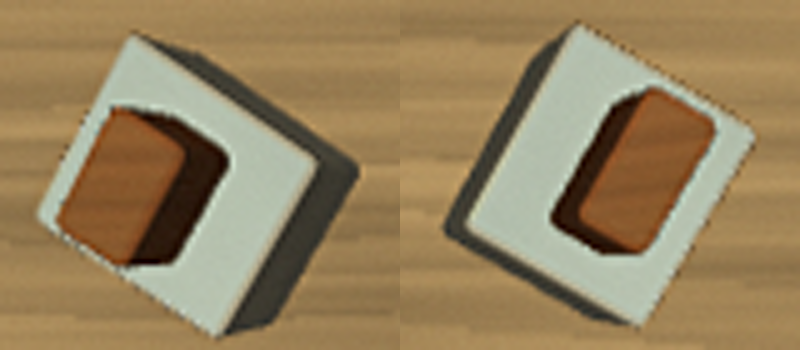

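View pics/z2.png

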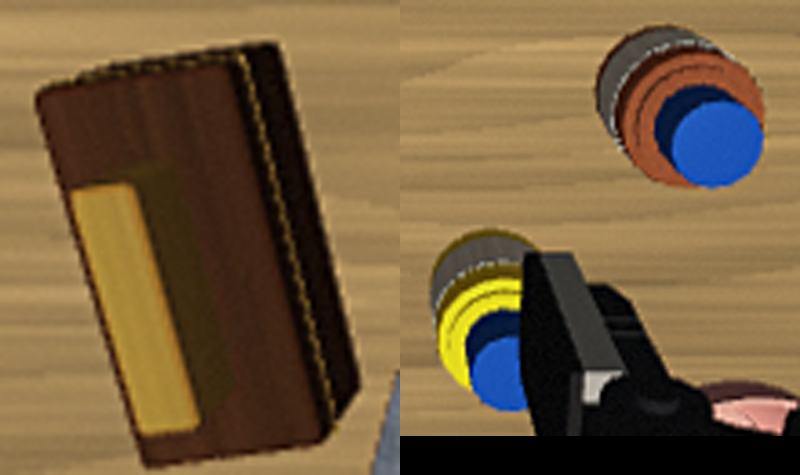

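```bash
python3 - <<'E'
from h import *
from scipy.optimize import least_squares
c=bot.calibration("wrist");c["camera_from_world"]=np.load("pics/w4.npy")
def fit(name,off,top,bar,hx,hy,zt,bx,by,p0):
    uv=np.array(top+bar)/5+off-.4
    rect=lambda a,b,z:[(-a,-b,z),(a,-b,z),(a,b,z),(-a,b,z)]
    M=np.array(rect(hx,hy,zt)+rect(bx,by,.08))
    best=None
    for k in range(8):
      # try cyclic orders & orientation reversal
      Mk=np.vstack([np.roll(M[:4][::(1 if k<4 else -1)],k%4,0),np.roll(M[4:][::(1 if k<4 else -1)],k%4,0)])
      def f(p):
        a=p[2];W=np.c_[p[0]+Mk[:,0]*np.cos(a)-Mk[:,1]*np.sin(a),p[1]+Mk[:,0]*np.sin(a)+Mk[:,1]*np.cos(a),Mk[:,2]]
        return (w2p(c,W)-uv).ravel()
      for a0 in (0,1.5,3):
        r=least_squares(f,[*p0,a0])
        if best is None or r.cost<best.cost: best=r
    print(name,np.round(best.x[:2],4),"ang %.1f"%np.degrees(best.x[2]),"rms",np.sqrt(2*best.cost/16))
fit("B",(110,65),[(133,35),(318,162),(220,338),(38,215)],[(118,106),(186,150),(126,266),(58,222)],.028,.028,.046,.017,.01,(.458,-.36))
fit("A",(290,55),[(180,25),(355,132),(240,325),(67,225)],[(250,88),(315,128),(243,254),(178,212)],.028,.028,.046,.017,.01,(.448,-.12))
fit("case",(110,140),[(37,97),(235,62),(325,443),(147,468)],[(70,190),(133,182),(200,428),(142,437)],.058,.028,.048,.035,.009,(.589,-.38))
E
```

```text
B [ 0.4622 -0.3676] ang 145.4 rms 1.0171083177291291
A [ 0.4473 -0.1268] ang -28.1 rms 1.1435391967419084
case [ 0.5873 -0.3791] ang -172.0 rms 0.7255401040162928
```

drive_tool:
  increments: "-0.03 -0.012 -0.02 0.06;-0.03 -0.012 -0.03 0.06;-0.022 -0.0117 -0.035 0.065;0 0 -0.035 0;0 0 -0.03 0;0 0 0 0;0 0 0 0"
  grip: 0.65

```text
t: 6.1
eef_pos: [0.4633, -0.2537, 0.1486]
tool_rot: [-0.002, -0.096, 0.995, 0.001]
contact_force: [-0.3, -1.0, 0.6]
gripper_width: 0.648
```

```bash
cat >> h.py <<'E'
def blue(name="x",n="wrist",z=.08):
    o,c,im=snap(n,name,None,1.2)
    hsv=cv2.cvtColor(im,cv2.COLOR_RGB2HSV)
    m=((hsv[...,0]>100)&(hsv[...,0]<120)&(hsv[...,1]>150)&(hsv[...,2]>170)).astype(np.uint8)
    k,l,s,cc=cv2.connectedComponentsWithStats(m)
    for i in range(1,k):
        if s[i,4]>(60 if n=="wrist" else 8): print("blue",s[i],np.round(p2w(c,cc[i],z)[0],4))
    return o,c,im
E
python3 - <<'E'
from h import *
blue("w5")
plan([.461,-.2587],.079,CAR[2]+np.pi/2)
E
```

```text
blue [ 228  189   44   41 1388] [ 0.4611 -0.2588  0.08  ]
blue [383 355  25  25 349] [ 0.5882 -0.103   0.08  ]
t=6.15 pos [ 0.4647 -0.2544  0.1502] d [-0.0037 -0.0043 -0.0712] turn -0.0064 rows xy 0.1 z 1.7 turn 0.1 q7 2.26 w 0.649 F [-0.3 -0.2 -0. ]
```

View pics/w5.png

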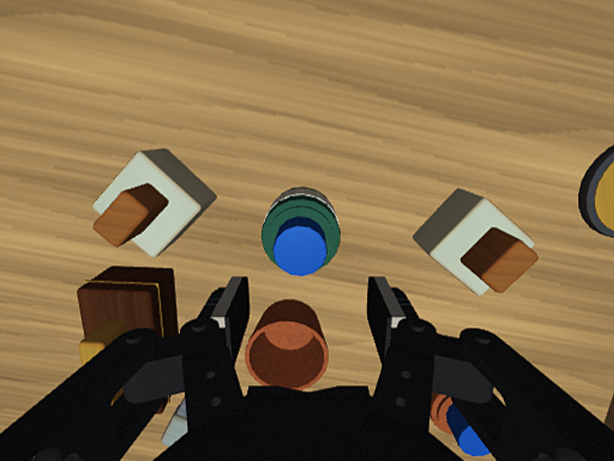

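drive_tool:
  increments: "-0.0037 -0.0043 -0.024 -0.006;0 0 -0.024 0;0 0 -0.023 0;0 0 0 0;0 0 0 0"

```text
t: 6.57
eef_pos: [0.4613, -0.2595, 0.0798]
tool_rot: [0.0, -0.093, 0.996, -0.0]
contact_force: [0.1, -0.0, 0.5]
gripper_width: 0.65
```

drive_tool:
  increments: "0 0 0 0;0 0 0 0;0 0 0 0;0 0 0 0;0 0 0 0"
  grip: 0.1
  squeeze: 40

```text
t: 6.98
eef_pos: [0.462, -0.26, 0.0809]
tool_rot: [0.002, -0.092, 0.996, -0.001]
contact_force: [-1.2, 0.9, 5.6]
gripper_width: 0.379
```

```bash
python3 - <<'E'
from h import *
plan(c2w([0,.099]),.21,CAR[2]+np.pi/2)
E
```

```text
t=6.98 pos [ 0.462  -0.26    0.0809] d [0.08   0.5807 0.1291] turn 0.0010 rows xy 14.1 z 3.1 turn 0.0 q7 2.30 w 0.379 F [-1.2  0.9  5.6]
```

drive_tool:
  increments: "0 0 0.03 0;0 0 0.04 0;0 0.005 0.04 0;0.0053 0.03 0.01 0;0.0053 0.0387 0 0;0.0053 0.0387 0 0;0.0053 0.0387 0 0;0.0053 0.0387 0 0;0.0053 0.0387 0 0;0.0053 0.0387 0 0;0.0053 0.0387 0 0;0.0053 0.0387 0 0"

```text
t: 7.98
eef_pos: [0.5081, 0.0868, 0.2002]
tool_rot: [0.001, -0.092, 0.996, 0.0]
contact_force: [1.0, -1.0, -0.9]
gripper_width: 0.382
```

drive_tool:
  increments: "0.0053 0.0387 0 0;0.0053 0.0387 0 0;0.0053 0.0387 0 0;0.0053 0.0387 0 0;0.0053 0.0387 -0.01 0;0.0053 0.03 -0.015 0;0 0.0124 -0.02 0;0 0 0 0;0 0 0 0"

```text
t: 8.73
eef_pos: [0.5389, 0.3212, 0.1535]
tool_rot: [-0.001, -0.093, 0.996, -0.001]
contact_force: [0.1, -0.7, -1.7]
gripper_width: 0.382
```

```bash
python3 - <<'E'
from h import *
plan(c2w([0,.099]),.09,CAR[2]+np.pi/2)
snap("wrist","w6",None,1.2)
E
```

```text
t=8.73 pos [0.5389 0.3212 0.1535] d [ 0.003  -0.0004 -0.0635] turn -0.0003 rows xy 0.1 z 1.5 turn 0.0 q7 1.13 w 0.382 F [ 0.1 -0.7 -1.7]
```

View pics/w6.png

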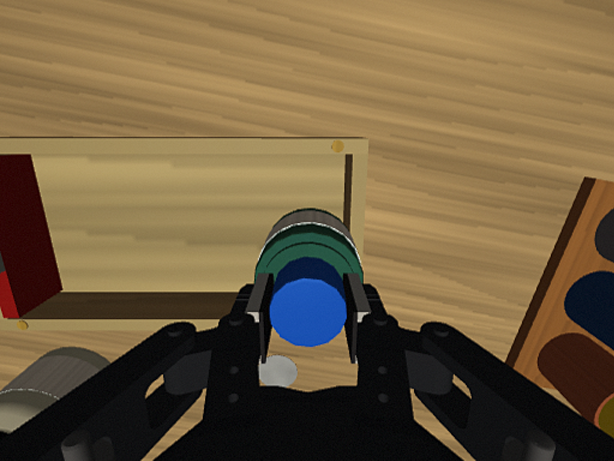

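drive_tool:
  increments: "0.003 0 -0.02 0;0 0 -0.02 0;0 0 -0.015 0;0 0 -0.005 0;0 0 -0.004 0;0 0 0 0"

```text
t: 9.28
eef_pos: [0.5435, 0.32, 0.0905]
tool_rot: [0.0, -0.091, 0.996, -0.0]
contact_force: [-0.5, 0.6, -1.8]
gripper_width: 0.386
```

```bash
python3 - <<'E'
from h import *
o=bot.get_obs();print(w2c(o["eef_pos"]),o["contact_force"],o["eef_pos"])
E
```

```text
[[0.0013556  0.09800574]] [-0.5297161   0.59673046 -1.78461939] [0.54346712 0.3200404  0.09048838]
```

drive_tool:
  increments: "0 0 -0.0015 0;0 0 0 0;0 0 0 0"

```text
t: 9.53
eef_pos: [0.5433, 0.3211, 0.0892]
tool_rot: [0.001, -0.092, 0.996, 0.0]
contact_force: [-0.6, -1.0, 1.2]
gripper_width: 0.38
```

drive_tool:
  increments: "0 0 0 0;0 0 0 0;0 0 0 0;0 0 0.03 0;0 0 0.04 0;0 0 0.04 0;0.003 -0.02 0.02 0;0.003 -0.04 0 0;0.003 -0.04 0 0;0.003 -0.04 0 0;0.003 -0.04 0 0;0.003 -0.04 0 0"
  grip: 0.6

```text
t: 10.53
eef_pos: [0.5607, 0.0991, 0.2186]
tool_rot: [0.0, -0.092, 0.996, 0.0]
contact_force: [1.3, 0.6, 0.4]
gripper_width: 0.6
```

```bash
python3 - <<'E'
from h import *
blue("w7",z=.088)
plan([.5873,-.3791],.2,np.radians(98.))
E
```

```text
blue [ 37 157  33  32 814] [ 0.5797 -0.0924  0.088 ]
blue [466 197  34  30 740] [0.5424 0.3227 0.088 ]
t=10.58 pos [0.5615 0.0881 0.2187] d [ 0.0258 -0.4672 -0.0187] turn -0.0340 rows xy 11.2 z 0.4 turn 0.3 q7 1.51 w 0.599 F [-0.3 -7.7 -0.6]
```

View pics/w7.png

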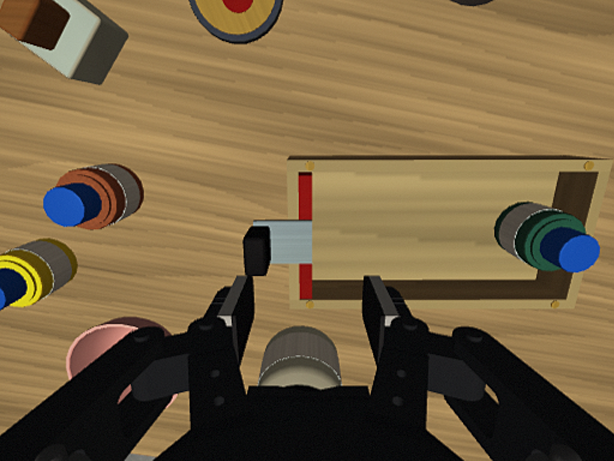

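drive_tool:
  increments: "0.0023 -0.0405 0.005 -0.004;0.0023 -0.0405 0 -0.003;0.0023 -0.0405 0 -0.003;0.0023 -0.0405 0 -0.003;0.0023 -0.0405 0 -0.003;0.0023 -0.0405 0 -0.003;0.0023 -0.0405 0 -0.003;0.0023 -0.0405 0 -0.003;0.0023 -0.0405 0 -0.003;0.0023 -0.0405 0 -0.003;0.0015 -0.03 0 -0.003;0 0 0 0"

```text
t: 11.58
eef_pos: [0.583, -0.3429, 0.2235]
tool_rot: [-0.0, -0.07, 0.998, -0.003]
contact_force: [-0.6, -0.4, -0.6]
gripper_width: 0.596
```

```bash
python3 - <<'E'
from h import *
o,c,im=blue("w8")
np.save("pics/w8.npy",c["camera_from_world"])
plan([.5873,-.3791],.082,np.radians(98.))
E
```

```text
blue [475 204  32  28 679] [ 0.5828 -0.0978  0.08  ]
t=11.63 pos [ 0.5839 -0.3389  0.2231] d [ 0.0034 -0.0402 -0.1411] turn -0.0043 rows xy 1.0 z 3.4 turn 0.0 q7 2.25 w 0.601 F [0.1 0.5 0.4]
```

View pics/w8.png

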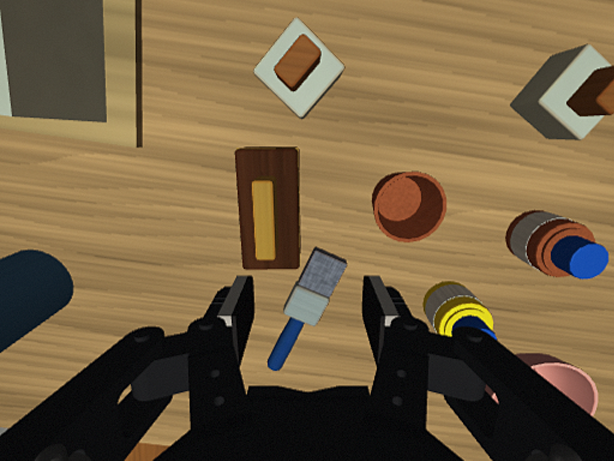

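```bash
python3 - <<'E'
from h import *
c=bot.calibration("wrist");c["camera_from_world"]=np.load("pics/w8.npy")
P=p2w(c,np.array([(252,181),(274,180),(275,260),(256,261)])/1.2-.1,.08);print(np.round(P,4),P.mean(0))
d=(P[2]+P[3]-P[0]-P[1]);print(np.degrees(np.arctan2(d[1],d[0])),np.linalg.norm(d)/2)
im=cv2.imread("pics/w8_raw.png");cv2.imwrite("pics/z3.png",cv2.resize(im[115:230,185:265],None,fx=5,fy=5,interpolation=cv2.INTER_CUBIC))
E
```

```text
[[ 0.5548 -0.393   0.08  ]
 [ 0.5515 -0.3754  0.08  ]
 [ 0.6205 -0.3669  0.08  ]
 [ 0.6237 -0.3831  0.08  ]] [ 0.58763287 -0.37959443  0.08      ]
7.606698726997606 0.06954219274738674
```

View pics/z3.png

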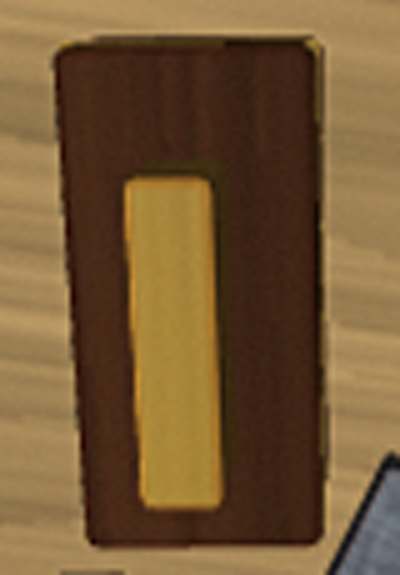

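drive_tool:
  increments: "0.002 -0.03 -0.02 -0.01;0.0017 -0.0107 -0.035 0;0 0 -0.04 0;0 0 -0.03 0;0 0 -0.02 0;0 0 0 0;0 0 0 0"

```text
t: 12.22
eef_pos: [0.5891, -0.373, 0.0775]
tool_rot: [-0.001, -0.071, 0.997, 0.001]
contact_force: [0.4, 0.8, 1.0]
gripper_width: 0.597
```

```bash
python3 - <<'E'
from h import *
plan([.5876,-.3796],.079,np.radians(97.7))
E
```

```text
t=12.22 pos [ 0.5891 -0.373   0.0775] d [-0.0015 -0.0066  0.0015] turn -0.0077 rows xy 0.2 z 0.0 turn 0.1 q7 2.32 w 0.597 F [0.4 0.8 1. ]
```

drive_tool:
  increments: "-0.0015 -0.0066 0.001 -0.006;0 0 0 0;0 0 0 0"

```text
t: 12.47
eef_pos: [0.5883, -0.3829, 0.0816]
tool_rot: [0.001, -0.067, 0.998, -0.001]
contact_force: [-0.2, 0.1, -0.6]
gripper_width: 0.599
```

drive_tool:
  increments: "0 0 0 0;0 0 0 0;0 0 0 0;0 0 0 0;0 0 0 0;0 0 0 0"
  grip: 0
  squeeze: 60

```text
t: 12.97
eef_pos: [0.5879, -0.3812, 0.0799]
tool_rot: [0.0, -0.067, 0.998, 0.0]
contact_force: [-1.7, 1.7, 5.9]
gripper_width: 0.195
```

```bash
python3 - <<'E'
from h import *
plan(c2w([0,.040]),.2,CAR[2]+np.pi/2)
E
```

```text
t=12.97 pos [ 0.5879 -0.3812  0.0799] d [-0.035   0.644   0.1201] turn 0.0510 rows xy 15.5 z 2.9 turn 0.4 q7 2.33 w 0.195 F [-1.7  1.7  5.9]
```

drive_tool:
  increments: "0 0 0.02 0;0 0 0.035 0;0 0 0.04 0;-0.001 0.015 0.03 0;-0.0022 0.03 0.01 0.005;-0.0022 0.0405 0 0.005;-0.0022 0.0405 0 0.005;-0.0022 0.0405 0 0.005;-0.0022 0.0405 0 0.005;-0.0022 0.0405 0 0.005;-0.0022 0.0405 0 0.005;-0.0022 0.0405 0 0.005"

```text
t: 13.97
eef_pos: [0.5675, -0.0511, 0.2133]
tool_rot: [-0.001, -0.087, 0.996, 0.0]
contact_force: [1.1, -0.5, -3.8]
gripper_width: 0.197
```

drive_tool:
  increments: "-0.0022 0.0405 0 0.005;-0.0022 0.0405 0 0.005;-0.0022 0.0405 0 0.001;-0.0022 0.0405 0 0;-0.0022 0.0405 0 0;-0.0022 0.0405 0 0;-0.0022 0.0405 0 0;-0.0018 0.03 0 0;0 0 0 0;0 0 0 0"

```text
t: 14.8
eef_pos: [0.55, 0.2632, 0.2129]
tool_rot: [-0.001, -0.095, 0.995, -0.0]
contact_force: [0.5, -2.4, -3.5]
gripper_width: 0.199
```

```bash
python3 - <<'E'
from h import *
snap("wrist","w9",None,1.2)
plan(c2w([0,.040]),.15,CAR[2]+np.pi/2)
E
```

```text
t=14.85 pos [0.5508 0.2606 0.213 ] d [ 0.0021  0.0022 -0.063 ] turn -0.0013 rows xy 0.1 z 1.5 turn 0.0 q7 1.23 w 0.195 F [ 1.  -0.9 -4.6]
```

View pics/w9.png

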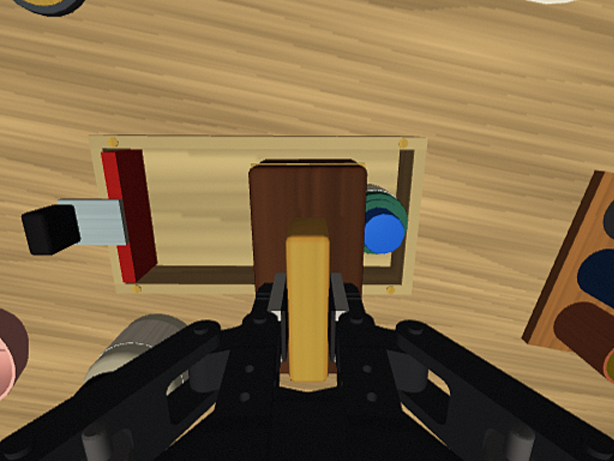

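drive_tool:
  increments: "0.002 0.002 -0.03 -0.001;0 0 -0.033 0;0 0 0 0;0 0 0 0;0 0 0 0"

```text
t: 15.27
eef_pos: [0.5546, 0.2615, 0.1522]
tool_rot: [0.0, -0.091, 0.996, -0.0]
contact_force: [-0.3, -0.1, -4.4]
gripper_width: 0.199
```

```bash
python3 - <<'E'
from h import *
o,c,im=snap("wrist","w10",(0,80,512,320),1.55)
np.save("pics/w10.npy",c["camera_from_world"])
plan(c2w([0,.040]),.15,CAR[2]+np.pi/2)
print(w2c(o["eef_pos"]))
v=cv2.resize(im[80:280,50:370],None,fx=2.5,fy=2.5,interpolation=cv2.INTER_CUBIC)[:,:,::-1];cv2.imwrite("pics/w10.png",v)
E
```

```text
t=15.32 pos [0.555  0.2621 0.153 ] d [-0.0022  0.0007 -0.003 ] turn 0.0029 rows xy 0.1 z 0.1 turn 0.0 q7 1.24 w 0.197 F [ 0.4  0.5 -3.3]
[[0.00145074 0.03842817]]
```

View pics/w10.png

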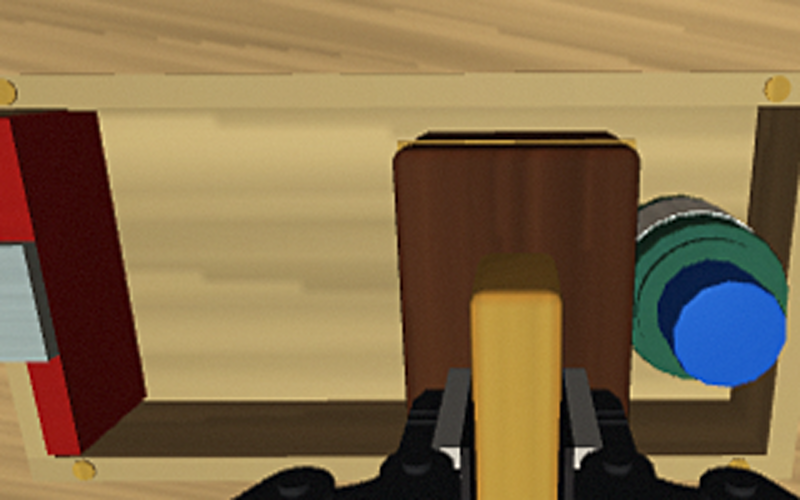

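```bash
python3 - <<'E'
from h import *
c=bot.calibration("wrist");c["camera_from_world"]=np.load("pics/w10.npy")
f=lambda x,y:np.array([(50+x/2.5-.3,80+y/2.5-.3)])
for p,z in [((420,148),.121),((620,148),.121),((396,300),.121),((637,250),.121),((400,108),.053),((600,106),.053),((400,73.5),.053),((600,72),.053),((300,457),.053),((700,455),.053),((200,402),.008),((690,400),.008),((730,332),.088)]: print(p,np.round(w2c(p2w(c,f(*p),z)),4))
E
```

```text
(420, 148) [[-0.0566  0.0175]]
(620, 148) [[-0.0565  0.0617]]
(396, 300) [[-0.0213  0.0103]]
(637, 250) [[-0.0332  0.0665]]
(400, 108) [[-0.0618  0.0023]]
(600, 106) [[-0.0622  0.065 ]]
(400, 73.5) [[-0.0722  0.0028]]
(600, 72) [[-0.0724  0.0647]]
(300, 457) [[ 0.0624 -0.0409]]
(700, 455) [[0.062  0.1056]]
(200, 402) [[ 0.063  -0.0976]]
(690, 400) [[0.0627 0.1129]]
(730, 332) [[1.000e-04 1.007e-01]]
```

drive_tool:
  increments: "-0.0019 0.0027 -0.003 0.002;0 0 0 0;0 0 -0.02 0;0 0 -0.02 0;0 0 -0.012 0;0 0 0 0;0 0 0 0"

```text
t: 15.9
eef_pos: [0.5515, 0.2653, 0.0961]
tool_rot: [-0.0, -0.093, 0.996, -0.0]
contact_force: [-0.1, -0.8, -4.7]
gripper_width: 0.197
```

```bash
python3 - <<'E'
from h import *
o=bot.get_obs();print(w2c(o["eef_pos"]))
plan(c2w([0,.0415]),.0885,CAR[2]+np.pi/2)
E
```

```text
[[-0.00086804  0.04269771]]
t=15.90 pos [0.5515 0.2653 0.0961] d [ 0.0011 -0.001  -0.0076] turn -0.0009 rows xy 0.0 z 0.2 turn 0.0 q7 1.23 w 0.197 F [-0.1 -0.8 -4.7]
```

Inside the walls without contact. Lower the rest and release.

drive_tool:
  increments: "0.0005 -0.0005 -0.005 0;0 0 -0.0025 0;0 0 0 0;0 0 0 0"

```text
t: 16.23
eef_pos: [0.5525, 0.2648, 0.0891]
tool_rot: [0.0, -0.093, 0.996, 0.0]
contact_force: [0.0, -0.0, -4.0]
gripper_width: 0.194
```

drive_tool:
  increments: "0 0 0 0;0 0 0 0;0 0 0 0;0 0 0.03 0;0 0 0.04 0;0 0 0.04 0;0 -0.02 0.03 -0.03;-0.0063 -0.038 0.01 -0.1;-0.0063 -0.0405 0 -0.1;-0.0063 -0.0405 0 -0.1;-0.0063 -0.0405 0 -0.1;-0.0063 -0.0405 0 -0.1"
  grip: 0.45

```text
t: 17.23
eef_pos: [0.5205, 0.043, 0.2396]
tool_rot: [0.001, 0.173, 0.985, 0.001]
contact_force: [1.6, 0.1, 0.1]
gripper_width: 0.451
```

```bash
python3 - <<'E'
from h import *
plan([.4473,-.1268],.2,np.radians(62))
blue("w11",z=.08)
E
```

```text
t=17.23 pos [0.5205 0.043  0.2396] d [-0.0732 -0.1698 -0.0396] turn -0.1405 rows xy 4.4 z 0.9 turn 1.1 q7 1.09 w 0.451 F [1.6 0.1 0.1]
blue [148 257  27  20 360] [ 0.5796 -0.0966  0.08  ]
blue [141 339  16  16 141] [ 0.6838 -0.1633  0.08  ]
```

View pics/w11.png

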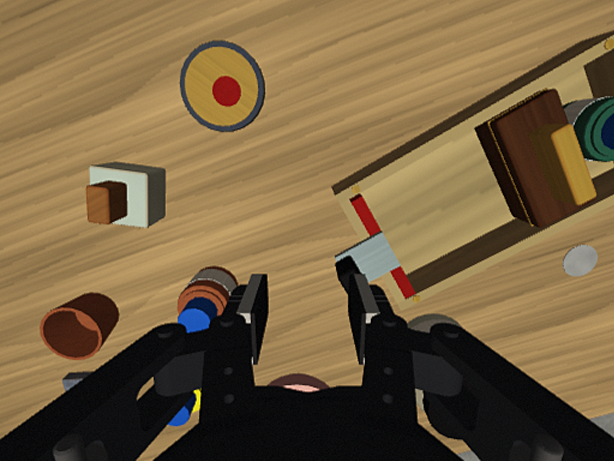

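drive_tool:
  increments: "-0.0146 -0.034 -0.005 -0.03;-0.0146 -0.034 -0.005 -0.03;-0.0146 -0.034 -0.01 -0.03;-0.0146 -0.034 -0.02 -0.03;-0.0148 -0.0338 -0.02 -0.02;0 0 -0.02 0;0 0 0 0;0 0 0 0"

```text
t: 17.95
eef_pos: [0.4479, -0.1241, 0.159]
tool_rot: [-0.001, 0.239, 0.971, 0.0]
contact_force: [0.1, 0.3, -0.2]
gripper_width: 0.447
```

```bash
python3 - <<'E'
from h import *
plan([.4473,-.1268],.079,np.radians(62))
o,c,im=snap("wrist","w12")
np.save("pics/w12.npy",c["camera_from_world"])
cv2.imwrite("pics/w12.png",cv2.resize(im[100:300,150:350],None,fx=3,fy=3,interpolation=cv2.INTER_CUBIC)[:,:,::-1])
E
```

```text
t=17.95 pos [ 0.4479 -0.1241  0.159 ] d [-0.0006 -0.0027 -0.08  ] turn -0.0054 rows xy 0.1 z 1.9 turn 0.0 q7 1.35 w 0.447 F [ 0.1  0.3 -0.2]
```

View pics/w12.png

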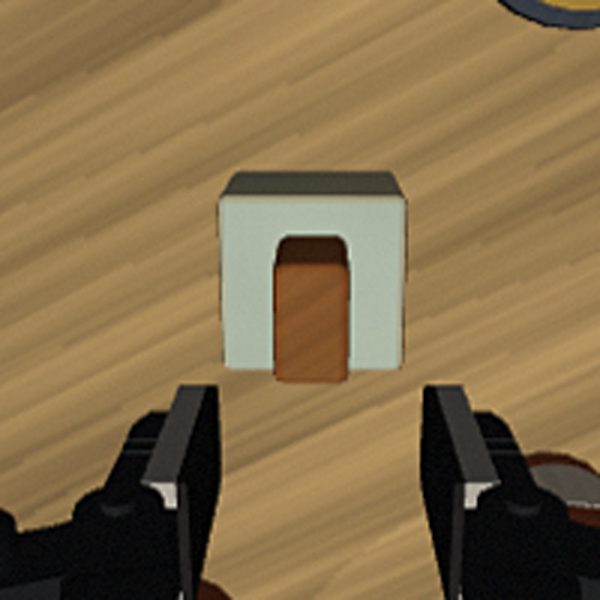

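```bash
python3 - <<'E'
from h import *
c=bot.calibration("wrist");c["camera_from_world"]=np.load("pics/w12.npy")
f=lambda L:np.array(L)/3+[150,100]-.33
for L,z in (([(274,263),(348,263),(346,381),(278,382)],.08),([(220,195),(405,195),(402,369),(225,369)],.046)):
    P=p2w(c,f(L),z);d=P[3]+P[2]-P[0]-P[1];print(P.mean(0),np.degrees(np.arctan2(d[1],d[0])))
E
```

```text
[ 0.44665516 -0.12607911  0.08      ] -27.41351407295658
[ 0.44685629 -0.12605632  0.046     ] -27.52064474031747
```

drive_tool:
  increments: "-0.0011 -0.002 -0.03 0.003;0 0 -0.03 0;0 0 -0.021 0;0 0 0 0;0 0 0 0"

```text
t: 18.42
eef_pos: [0.4477, -0.1254, 0.0786]
tool_rot: [-0.0, 0.237, 0.972, 0.0]
contact_force: [0.6, 0.3, 0.5]
gripper_width: 0.446
```

drive_tool:
  increments: "0 0 0 0;0 0 0 0;0 0 0 0;0 0 0 0;0 0 0 0"
  grip: 0
  squeeze: 60

```text
t: 18.83
eef_pos: [0.4484, -0.1263, 0.0797]
tool_rot: [0.002, 0.238, 0.971, 0.001]
contact_force: [-1.4, 1.6, 8.7]
gripper_width: 0.226
```

```bash
python3 - <<'E'
from h import *
plan(c2w([-.030,-.018]),.2,CAR[2]+np.pi/2)
plan(c2w([-.030,-.018]),.2,CAR[2])
E
```

```text
t=18.83 pos [ 0.4484 -0.1263  0.0797] d [0.0857 0.3266 0.1203] turn 0.6661 rows xy 8.1 z 2.9 turn 5.3 q7 1.44 w 0.226 F [-1.4  1.6  8.7]
t=18.83 pos [ 0.4484 -0.1263  0.0797] d [0.0857 0.3266 0.1203] turn -0.9047 rows xy 8.1 z 2.9 turn 7.2 q7 1.44 w 0.226 F [-1.4  1.6  8.7]
```

drive_tool:
  increments: "0 0 0.03 0;0 0 0.04 0;0 0 0.04 0.05;0.0097 0.0363 0.01 0.08;0.0097 0.0363 0 0.08;0.0097 0.0363 0 0.08;0.0097 0.0363 0 0.08;0.0097 0.0363 0 0.08;0.0097 0.0363 0 0.08;0.0097 0.0363 0 0.08;0.0097 0.0363 0 0.056;0.0096 0.0365 0 0"

```text
t: 19.83
eef_pos: [0.5339, 0.202, 0.1987]
tool_rot: [0.0, -0.094, 0.996, 0.0]
contact_force: [0.2, -0.4, -3.3]
gripper_width: 0.213
```

drive_tool:
  increments: "0 0 -0.02 0;0 0 -0.03 0;0 0 0 0;0 0 0 0;0 0 0 0"

```text
t: 20.25
eef_pos: [0.5344, 0.1999, 0.1493]
tool_rot: [0.0, -0.092, 0.996, 0.0]
contact_force: [-0.7, -0.8, -1.8]
gripper_width: 0.221
```

```bash
python3 - <<'E'
from h import *
plan(c2w([-.0285,-.018]),.0883,CAR[2]+np.pi/2)
o,c,im=snap("wrist","w13")
np.save("pics/w13.npy",c["camera_from_world"])
print(w2c(o["eef_pos"]))
v=cv2.resize(im[80:280,100:420],None,fx=2.5,fy=2.5,interpolation=cv2.INTER_CUBIC)[:,:,::-1];cv2.imwrite("pics/w13.png",v)
E
```

```text
t=20.25 pos [0.5344 0.1999 0.1493] d [ 0.0012  0.0006 -0.061 ] turn 0.0014 rows xy 0.0 z 1.5 turn 0.0 q7 1.33 w 0.221 F [-0.7 -0.8 -1.8]
[[-0.02974731 -0.01835223]]
```

View pics/w13.png

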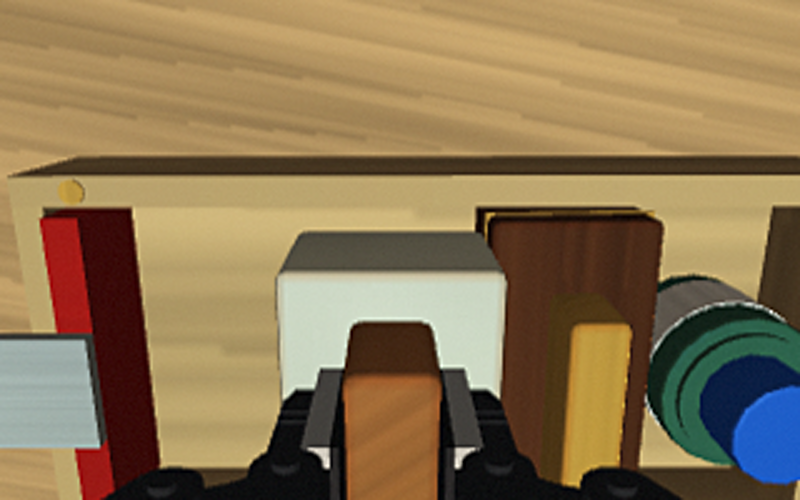

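```bash
cat >> h.py <<'E'
def cc(fn,L,off,s,z):
    c=bot.calibration("wrist");c["camera_from_world"]=np.load(fn)
    return np.round(w2c(p2w(c,np.array(L)/s+off-.5+.5/s,z)),4)
E
python3 - <<'E'
from h import *
print(cc("pics/w13.npy",[(278,275),(505,275),(290,272),(490,272)],[100,80],2.5,.1156))
print(cc("pics/w13.npy",[(490,220),(662,222),(503,400),(640,440)],[100,80],2.5,.056))
print(cc("pics/w13.npy",[(130,208),(133,250),(158,460)],[100,80],2.5,.008))
E
```

```text
[[-0.0578 -0.045 ]
 [-0.0577  0.0088]
 [-0.0586 -0.0421]
 [-0.0585  0.0052]]
[[-0.0583  0.0135]
 [-0.0576  0.0686]
 [ 0.0054  0.0205]
 [ 0.0211  0.0697]]
[[-0.053  -0.12  ]
 [-0.0361 -0.1207]
 [ 0.0586 -0.1203]]
```

drive_tool:
  increments: "0 0.001 -0.02 0;0 0 -0.02 0;0 0 -0.014 0;0 0 -0.005 0;0 0 -0.002 0;0 0 0 0;0 0 0 0"

```text
t: 20.88
eef_pos: [0.5351, 0.2017, 0.0886]
tool_rot: [0.001, -0.092, 0.996, 0.001]
contact_force: [-1.0, 0.1, -2.4]
gripper_width: 0.215
```

```bash
python3 - <<'E'
from h import *
plan(c2w([-.0285,-.018]),.0883,CAR[2]+np.pi/2)
print(w2c(bot.get_obs()["eef_pos"]))
E
```

```text
t=20.88 pos [0.5351 0.2017 0.0886] d [ 0.0005 -0.0012 -0.0003] turn 0.0009 rows xy 0.0 z 0.0 turn 0.0 q7 1.33 w 0.215 F [-1.   0.1 -2.4]
[[-0.02876627 -0.01674474]]
```

drive_tool:
  increments: "0 0 -0.0005 0;0 0 0 0;0 0 0 0;0 0 0.03 0;0 0 0.04 0;0 0 0.04 0;0 -0.02 0.02 -0.06;-0.0052 -0.038 0 -0.08;-0.0052 -0.04 0 -0.08;-0.0052 -0.04 0 -0.08;-0.0052 -0.04 0 -0.08;-0.0052 -0.04 0 -0.08"
  grip: 0.45

```text
t: 21.88
eef_pos: [0.5076, -0.0183, 0.2171]
tool_rot: [0.001, 0.139, 0.99, 0.0]
contact_force: [0.7, -0.0, 0.2]
gripper_width: 0.447
```

drive_tool:
  increments: "-0.0052 -0.04 0 -0.08;-0.0052 -0.04 0 -0.08;-0.0052 -0.04 0 -0.08;-0.0052 -0.04 0 -0.08;-0.0052 -0.04 0 -0.01;-0.0052 -0.04 0 0;-0.0052 -0.04 0 0;-0.0052 -0.04 -0.02 0;-0.005 -0.03 -0.02 0;0 0 -0.01 0;0 0 0 0;0 0 0 0"

```text
t: 22.88
eef_pos: [0.4618, -0.3627, 0.1677]
tool_rot: [-0.001, 0.298, 0.955, 0.0]
contact_force: [0.2, -0.0, 0.1]
gripper_width: 0.447
```

```bash
python3 - <<'E'
from h import *
plan([.4622,-.3676],.079,np.radians(55.4))
o,c,im=snap("wrist","w14",None,1.5)
np.save("pics/w14.npy",c["camera_from_world"])
E
```

```text
t=22.88 pos [ 0.4618 -0.3627  0.1677] d [ 0.0004 -0.0049 -0.0887] turn 0.0003 rows xy 0.1 z 2.1 turn 0.0 q7 1.75 w 0.447 F [ 0.2 -0.   0.1]
```

View pics/w14.png

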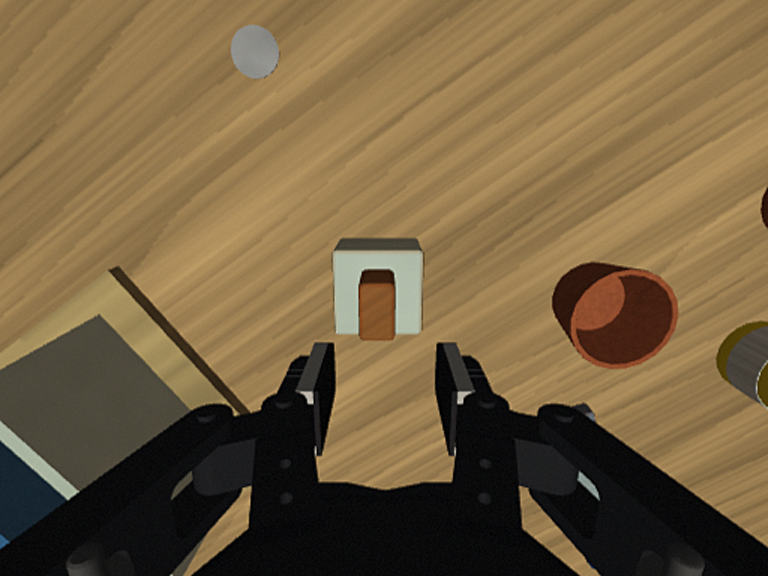

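```bash
python3 - <<'E'
from h import *
c=bot.calibration("wrist");c["camera_from_world"]=np.load("pics/w14.npy")
f=lambda L:np.array(L)/1.5-.17
for L,z in (([(359,284),(395,284),(394,339),(361,340)],.08),([(333,250),(424,250),(421,333),(336,333)],.046)):
    P=p2w(c,f(L),z);d=P[3]+P[2]-P[0]-P[1];print(P.mean(0),np.degrees(np.arctan2(d[1],d[0])))
E
```

```text
[ 0.46221037 -0.36810329  0.08      ] -34.444973927892754
[ 0.46203305 -0.36773108  0.046     ] -34.87364045036269
```

drive_tool:
  increments: "0.0003 -0.0052 -0.03 0;0 0 -0.03 0;0 0 -0.028 0;0 0 0 0;0 0 0 0"

```text
t: 23.35
eef_pos: [0.4626, -0.3672, 0.0802]
tool_rot: [-0.001, 0.297, 0.955, 0.001]
contact_force: [0.6, 0.2, 0.6]
gripper_width: 0.448
```

drive_tool:
  increments: "0 0 0 0;0 0 0 0;0 0 0 0;0 0 0 0;0 0 0 0"
  grip: 0
  squeeze: 60

```text
t: 23.77
eef_pos: [0.4635, -0.3696, 0.0825]
tool_rot: [0.002, 0.298, 0.955, -0.0]
contact_force: [-1.0, 0.7, 8.1]
gripper_width: 0.223
```

```bash
python3 - <<'E'
from h import *
o=bot.get_obs()
print((o["eef_pos"][:2]-[.4621,-.3679])@[np.cos(-.605),np.sin(-.605)])
plan(c2w([.0300,-.0175]),.2,CAR[2]+np.pi/2)
E
```

```text
0.002156537296763112
t=23.77 pos [ 0.4635 -0.3696  0.0825] d [0.1294 0.5814 0.1175] turn 0.7902 rows xy 14.3 z 2.8 turn 6.3 q7 1.82 w 0.223 F [-1.   0.7  8.1]
```

drive_tool:
  increments: "0 0 0.03 0;0 0 0.04 0;0 0 0.04 0.05;0.0088 0.0388 0.01 0.08;0.0088 0.0388 0 0.08;0.0088 0.0388 0 0.08;0.0088 0.0388 0 0.08;0.0088 0.0388 0 0.08;0.0088 0.0388 0 0.08;0.0088 0.0388 0 0.08;0.0088 0.0388 0 0.08;0.0088 0.0388 0 0.08"

```text
t: 24.77
eef_pos: [0.5413, -0.0177, 0.2011]
tool_rot: [0.001, -0.084, 0.996, 0.0]
contact_force: [1.0, -1.0, -1.9]
gripper_width: 0.218
```

drive_tool:
  increments: "0.0088 0.0388 0 0.02;0.0088 0.0388 0 0;0.0088 0.0388 0 0;0.0088 0.0388 0 0;0.0088 0.0388 0 0;0.0082 0.0386 -0.01 0;0 0 -0.02 0;0 0 -0.02 0;0 0 0 0;0 0 0 0"

```text
t: 25.6
eef_pos: [0.5927, 0.2123, 0.1497]
tool_rot: [-0.001, -0.092, 0.996, -0.001]
contact_force: [2.0, -0.2, -0.9]
gripper_width: 0.22
```

```bash
python3 - <<'E'
from h import *
plan(c2w([.0320,-.0175]),.0905,CAR[2]+np.pi/2)
o,c,im=snap("wrist","w15")
np.save("pics/w15.npy",c["camera_from_world"])
print(w2c(o["eef_pos"]))
v=cv2.resize(im[80:280,100:420],None,fx=2.5,fy=2.5,interpolation=cv2.INTER_CUBIC)[:,:,::-1];cv2.imwrite("pics/w15.png",v)
E
```

```text
t=25.60 pos [0.5927 0.2123 0.1497] d [ 0.0023 -0.0001 -0.0592] turn 0.0008 rows xy 0.1 z 1.4 turn 0.0 q7 1.37 w 0.220 F [ 2.  -0.2 -0.9]
[[ 0.02979404 -0.01698709]]
```

View pics/w15.png

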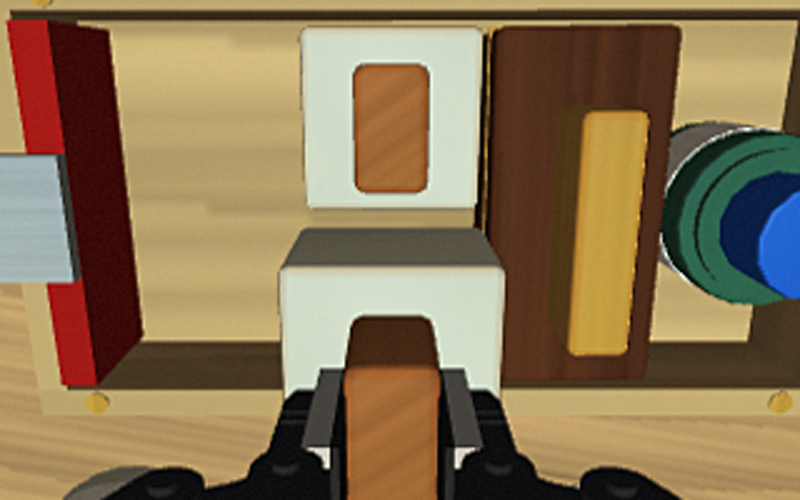

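```bash
python3 - <<'E'
from h import *
zt=.1497-.0825+.046
print(cc("pics/w15.npy",[(295,270),(490,269),(282,290),(504,290)],[100,80],2.5,zt))
print(cc("pics/w15.npy",[(303,28),(481,30),(475,207),(308,207)],[100,80],2.5,.054))
print(cc("pics/w15.npy",[(497,28),(681,30),(648,380)],[100,80],2.5,.056))
print(cc("pics/w15.npy",[(150,388),(750,388),(800,18)],[100,80],2.5,.053))
E
```

```text
[[ 0.0013 -0.04  ]
 [ 0.0011  0.0069]
 [ 0.0063 -0.0434]
 [ 0.0064  0.0105]]
[[-0.0571 -0.0433]
 [-0.0564  0.01  ]
 [-0.0028  0.0101]
 [-0.0028 -0.0437]]
[[-0.0569  0.0145]
 [-0.0563  0.0691]
 [ 0.0572  0.0715]]
[[ 0.0616 -0.1016]
 [ 0.0617  0.1088]
 [-0.0598  0.1055]]
```

drive_tool:
  increments: "0.0005 0 -0.02 0;0 0 -0.02 0;0 0 -0.012 0;0 0 -0.004 0;0 0 -0.002 0;0 0 0 0;0 0 0 0"

```text
t: 26.23
eef_pos: [0.5947, 0.2132, 0.0932]
tool_rot: [0.001, -0.092, 0.996, 0.0]
contact_force: [1.0, -0.4, -2.8]
gripper_width: 0.221
```

```bash
python3 - <<'E'
from h import *
plan(c2w([.0300,-.0165]),.0905,CAR[2]+np.pi/2)
print(w2c(bot.get_obs()["eef_pos"]))
E
```

```text
t=26.23 pos [0.5947 0.2132 0.0932] d [-0.0019 -0.0004 -0.0027] turn 0.0007 rows xy 0.0 z 0.1 turn 0.0 q7 1.38 w 0.221 F [ 1.  -0.4 -2.8]
[[ 0.03194967 -0.01647589]]
```

drive_tool:
  increments: "0 0 -0.003 0;0 0 0 0;0 0 0 0"

```text
t: 26.48
eef_pos: [0.5951, 0.2135, 0.0902]
tool_rot: [0.001, -0.093, 0.996, 0.0]
contact_force: [1.2, 0.9, 3.8]
gripper_width: 0.216
```

drive_tool:
  increments: "0 0 0 0;0 0 0 0;0 0 0 0;0 0 0.03 0;0 0 0.04 0;0 0 0.04 0;0 -0.02 0.01 0;-0.0017 -0.04 0 0;-0.0017 -0.0415 0 0;-0.0017 -0.0415 0 0;-0.0017 -0.0415 0 0;-0.0017 -0.0415 0 0"
  grip: 0.5

```text
t: 27.48
eef_pos: [0.5847, -0.0149, 0.209]
tool_rot: [-0.0, -0.093, 0.996, 0.0]
contact_force: [1.1, -0.3, 0.0]
gripper_width: 0.5
```

drive_tool:
  increments: "-0.0017 -0.04 -0.01 0;-0.0017 -0.04 -0.02 0;0 0 -0.02 0;0 0 0 0;0 0 0 0"
  grip: 0.65

```text
t: 27.9
eef_pos: [0.5812, -0.0901, 0.1595]
tool_rot: [-0.001, -0.092, 0.996, 0.0]
contact_force: [-0.5, -0.2, 0.2]
gripper_width: 0.652
```

```bash
python3 - <<'E'
from h import *
o,c,im=blue("w16")
plan([.5825,-.098],.079,CAR[2]+np.pi/2)
E
```

```text
blue [ 225  189   42   38 1232] [ 0.5826 -0.0982  0.08  ]
t=27.95 pos [ 0.5823 -0.0891  0.1606] d [ 0.0002 -0.0089 -0.0816] turn -0.0008 rows xy 0.2 z 2.0 turn 0.0 q7 1.90 w 0.648 F [-0.2  0.  -0.3]
```

View pics/w16.png

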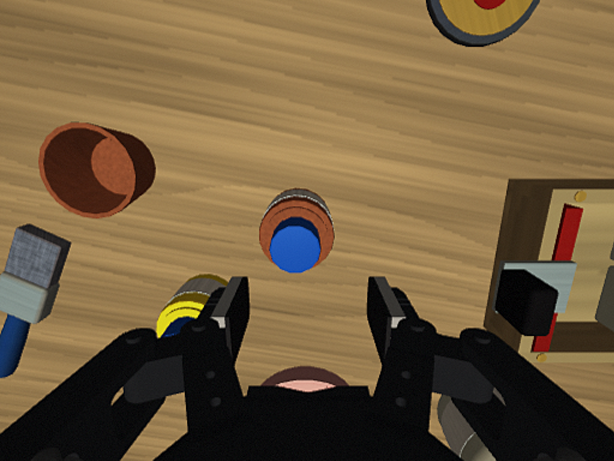

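drive_tool:
  increments: "0.0003 -0.0089 -0.03 0;0 0 -0.03 0;0 0 -0.022 0;0 0 0 0;0 0 0 0"

```text
t: 28.37
eef_pos: [0.5828, -0.0975, 0.0788]
tool_rot: [-0.0, -0.094, 0.996, 0.0]
contact_force: [-0.0, 0.4, 0.3]
gripper_width: 0.654
```

drive_tool:
  increments: "0 0 0 0;0 0 0 0;0 0 0 0;0 0 0 0;0 0 0 0"
  grip: 0.1
  squeeze: 40

```text
t: 28.78
eef_pos: [0.5842, -0.0986, 0.0808]
tool_rot: [0.002, -0.093, 0.996, 0.0]
contact_force: [-0.9, 2.6, 7.1]
gripper_width: 0.383
```

```bash
python3 - <<'E'
from h import *
o=bot.get_obs()
plan(c2w([-.0300,-.0765]),.2,CAR[2]+np.pi/2)
E
```

```text
t=28.78 pos [ 0.5842 -0.0986  0.0808] d [-0.0393  0.2414  0.1192] turn -0.0002 rows xy 5.9 z 2.9 turn 0.0 q7 1.94 w 0.383 F [-0.9  2.6  7.1]
```

drive_tool:
  increments: "0 0 0.03 0;0 0 0.04 0;0 0 0.04 0;-0.0063 0.0403 0.01 0;-0.0063 0.0403 0 0;-0.0063 0.0403 0 0;-0.0063 0.0403 0 0;-0.0063 0.0403 0 0;-0.0063 0.0403 -0.01 0;0 0 -0.02 0;0 0 -0.02 0;0 0 0 0"

```text
t: 29.78
eef_pos: [0.5422, 0.1424, 0.1459]
tool_rot: [-0.002, -0.094, 0.996, -0.001]
contact_force: [-0.6, 0.2, -2.3]
gripper_width: 0.383
```

drive_tool:
  increments: "0 0 0 0;0 0 0 0"

```text
t: 29.95
eef_pos: [0.5455, 0.1415, 0.1497]
tool_rot: [0.001, -0.092, 0.996, 0.0]
contact_force: [-0.6, -0.1, -1.5]
gripper_width: 0.382
```

```bash
python3 - <<'E'
from h import *
plan(c2w([-.0285,-.0765]),.089,CAR[2]+np.pi/2)
o,c,im=snap("wrist","w17")
np.save("pics/w17.npy",c["camera_from_world"])
print(w2c(o["eef_pos"]))
v=cv2.resize(im[80:280,150:470],None,fx=2.5,fy=2.5,interpolation=cv2.INTER_CUBIC)[:,:,::-1];cv2.imwrite("pics/w17.png",v)
E
```

```text
t=29.95 pos [0.5455 0.1415 0.1497] d [ 0.0009  0.0015 -0.0607] turn 0.0017 rows xy 0.0 z 1.5 turn 0.0 q7 1.45 w 0.382 F [-0.6 -0.1 -1.5]
[[-0.02962847 -0.07785657]]
```

View pics/w17.png

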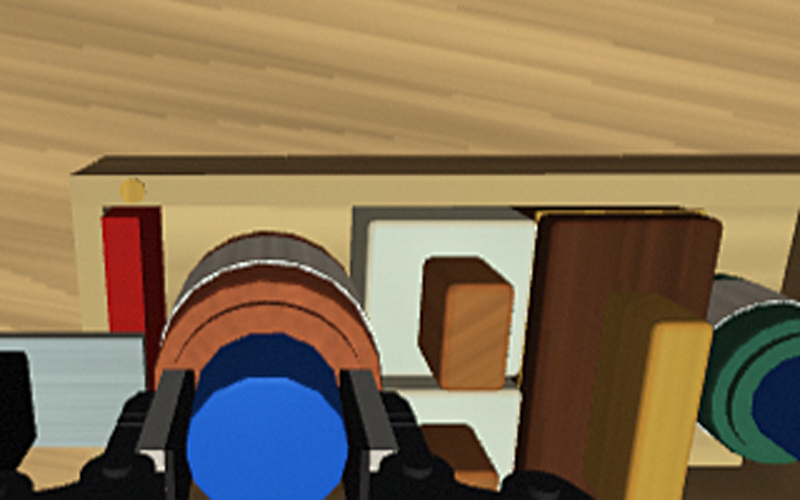

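drive_tool:
  increments: "0.0007 0.0015 -0.02 0.001;0 0 -0.02 0;0 0 -0.012 0;0 0 -0.005 0;0 0 -0.003 0;0 0 0 0;0 0 0 0"

```text
t: 30.58
eef_pos: [0.5463, 0.1436, 0.0894]
tool_rot: [0.001, -0.093, 0.996, 0.0]
contact_force: [0.2, 0.4, -1.8]
gripper_width: 0.377
```

```bash
python3 - <<'E'
from h import *
plan(c2w([-.0285,-.0765]),.089,CAR[2]+np.pi/2)
print(w2c(bot.get_obs()["eef_pos"]))
E
```

```text
t=30.58 pos [0.5463 0.1436 0.0894] d [ 0.0001 -0.0005 -0.0004] turn -0.0002 rows xy 0.0 z 0.0 turn 0.0 q7 1.46 w 0.377 F [ 0.2  0.4 -1.8]
[[-0.02849578 -0.07596383]]
```

drive_tool:
  increments: "0 0 -0.0005 0;0 0 0 0;0 0 0 0;0 0 0.03 0;0 0 0.04 0;0 0 0.04 0;0.01 -0.02 0.01 0;0.015 -0.037 0 0;0.015 -0.037 0 0;0.015 -0.037 0 0;0.015 -0.037 0 0;0.015 -0.037 0 0"
  grip: 0.58

```text
t: 31.58
eef_pos: [0.6309, -0.0633, 0.2083]
tool_rot: [0.0, -0.093, 0.996, 0.0]
contact_force: [0.4, -0.5, 0.3]
gripper_width: 0.575
```

drive_tool:
  increments: "0.015 -0.037 0 0;0.015 -0.037 0 0;0.01 -0.025 -0.01 0;0 0 -0.02 0;0 0 0 0;0 0 0 0;0 0 0 0"
  grip: 0.65

```text
t: 32.17
eef_pos: [0.6707, -0.1588, 0.1785]
tool_rot: [0.0, -0.094, 0.996, 0.0]
contact_force: [0.6, -0.4, -0.2]
gripper_width: 0.649
```

```bash
python3 - <<'E'
from h import *
o,c,im=blue("w18")
plan([.679,-.168],.079,CAR[2]+np.pi/2)
E
```

```text
blue [ 226  187   38   35 1028] [ 0.6766 -0.1678  0.08  ]
t=32.22 pos [ 0.671  -0.1587  0.179 ] d [ 0.008  -0.0093 -0.1   ] turn -0.0029 rows xy 0.3 z 2.4 turn 0.0 q7 2.01 w 0.650 F [-0.5  0.4 -0. ]
```

View pics/w18.png

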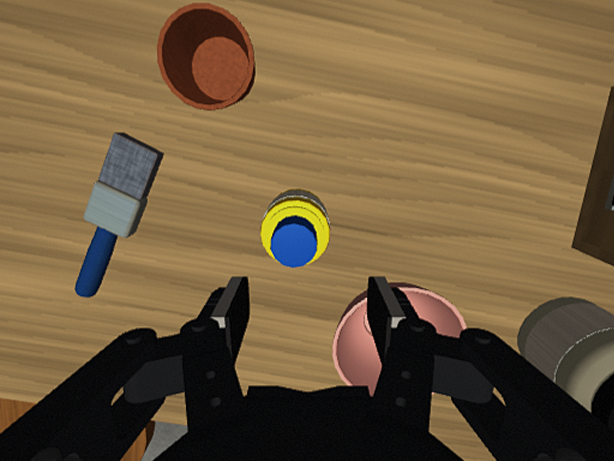

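drive_tool:
  increments: "0.0056 -0.0091 -0.03 -0.002;0 0 -0.03 0;0 0 -0.025 0;0 0 -0.015 0;0 0 0 0;0 0 0 0"

```text
t: 32.72
eef_pos: [0.6763, -0.1688, 0.0784]
tool_rot: [0.0, -0.093, 0.996, 0.0]
contact_force: [1.3, 0.1, -0.6]
gripper_width: 0.651
```

drive_tool:
  increments: "0 0 0 0;0 0 0 0;0 0 0 0;0 0 0 0;0 0 0 0"
  grip: 0.1

```text
t: 33.13
eef_pos: [0.6776, -0.1694, 0.0803]
tool_rot: [0.002, -0.092, 0.996, -0.0]
contact_force: [-0.9, 2.1, 6.3]
gripper_width: 0.385
```

```bash
python3 - <<'E'
from h import *
o=bot.get_obs()
plan(c2w([.0300,-.0765]),.2,CAR[2]+np.pi/2)
E
```

```text
t=33.13 pos [ 0.6776 -0.1694  0.0803] d [-0.0737  0.3232  0.1197] turn 0.0010 rows xy 8.0 z 2.9 turn 0.0 q7 2.04 w 0.385 F [-0.9  2.1  6.3]
```

drive_tool:
  increments: "0 0 0.03 0;0 0 0.04 0;0 0 0.04 0;-0.0081 0.0359 0.01 0;-0.0081 0.0359 0 0;-0.0081 0.0359 0 0;-0.0081 0.0359 0 0;-0.0081 0.0359 0 0;-0.0081 0.0359 0 0;-0.0081 0.0359 0 0;-0.0081 0.0359 0 0;-0.0079 0.0362 0 0"

```text
t: 34.13
eef_pos: [0.6026, 0.1552, 0.1985]
tool_rot: [0.0, -0.092, 0.996, -0.0]
contact_force: [0.8, -0.8, -3.2]
gripper_width: 0.384
```

drive_tool:
  increments: "0 0 -0.02 0;0 0 -0.03 0;0 0 0 0;0 0 0 0;0 0 0 0"

```text
t: 34.55
eef_pos: [0.6041, 0.153, 0.1492]
tool_rot: [0.001, -0.091, 0.996, -0.0]
contact_force: [0.4, -0.2, -2.2]
gripper_width: 0.383
```

```bash
python3 - <<'E'
from h import *
plan(c2w([.031,-.0765]),.089,CAR[2]+np.pi/2)
o,c,im=snap("wrist","w19")
np.save("pics/w19.npy",c["camera_from_world"])
print(w2c(o["eef_pos"]))
v=cv2.resize(im[80:280,150:470],None,fx=2.5,fy=2.5,interpolation=cv2.INTER_CUBIC)[:,:,::-1];cv2.imwrite("pics/w19.png",v)
E
```

```text
t=34.55 pos [0.6041 0.153  0.1492] d [ 0.0008  0.001  -0.0602] turn 0.0028 rows xy 0.0 z 1.4 turn 0.0 q7 1.48 w 0.383 F [ 0.4 -0.2 -2.2]
[[ 0.03006827 -0.07731251]]
```

View pics/w19.png

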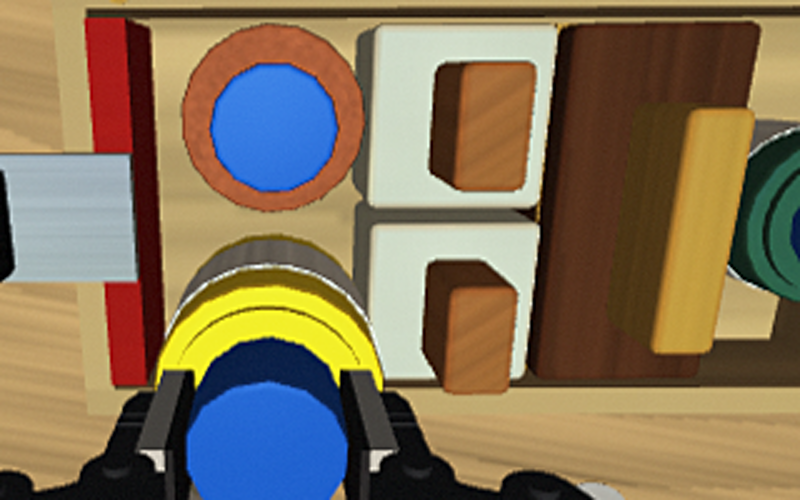

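```bash
python3 - <<'E'
from h import *
print(cc("pics/w19.npy",[(274,127)],[150,80],2.5,.088),cc("pics/w19.npy",[(273,118),(273,211)],[150,80],2.5,.063))
print(cc("pics/w19.npy",[(370,225),(526,379),(375,205)],[150,80],2.5,.054))
E
```

```text
[[-0.0302 -0.0749]] [[-0.0308 -0.075 ]
 [-0.0029 -0.075 ]]
[[ 0.0036 -0.0435]
 [ 0.0583  0.0128]
 [-0.0029 -0.0422]]
```

drive_tool:
  increments: "0.0006 0.001 -0.02 0.002;0 0 -0.02 0;0 0 -0.011 0;0 0 -0.005 0;0 0 -0.003 0;0 0 0 0;0 0 0 0"

```text
t: 35.18
eef_pos: [0.6045, 0.1547, 0.0895]
tool_rot: [0.001, -0.093, 0.996, 0.0]
contact_force: [0.0, -0.2, -1.7]
gripper_width: 0.383
```

```bash
python3 - <<'E'
from h import *
plan(c2w([.031,-.0765]),.0885,CAR[2]+np.pi/2)
print(w2c(bot.get_obs()["eef_pos"]))
E
```

```text
t=35.18 pos [0.6045 0.1547 0.0895] d [ 0.0003 -0.0007 -0.001 ] turn -0.0002 rows xy 0.0 z 0.0 turn 0.0 q7 1.50 w 0.383 F [ 0.  -0.2 -1.7]
[[ 0.03082459 -0.07575135]]
```

drive_tool:
  increments: "0 0 -0.0005 0;0 0 0 0;0 0 0 0;0 0 0.03 0;0 0 0.04 0;0 0 0.04 0;-0.02 0.02 0.04 0;-0.02 0.02 0.03 0;0 0 0 0;0 0 0 0;0 0 0 0"
  grip: 0.58

```text
t: 36.1
eef_pos: [0.5668, 0.1915, 0.2624]
tool_rot: [0.0, -0.093, 0.996, -0.0]
contact_force: [1.1, -0.3, -0.5]
gripper_width: 0.578
```

```bash
python3 - <<'E'
from h import *
o,c,im=snap("wrist","w20",None,1.5)
np.save("pics/w20.npy",c["camera_from_world"])
plan(c2w([0,-.165]),.094,CAR[2]+np.pi/2)
snap("side","s20",None,1.5)
E
```

```text
t=36.15 pos [0.5668 0.1908 0.2615] d [ 0.0239 -0.1295 -0.1675] turn 0.0003 rows xy 3.2 z 4.0 turn 0.0 q7 1.38 w 0.582 F [-0.5 -0.2 -0.6]
```

View pics/w20.png

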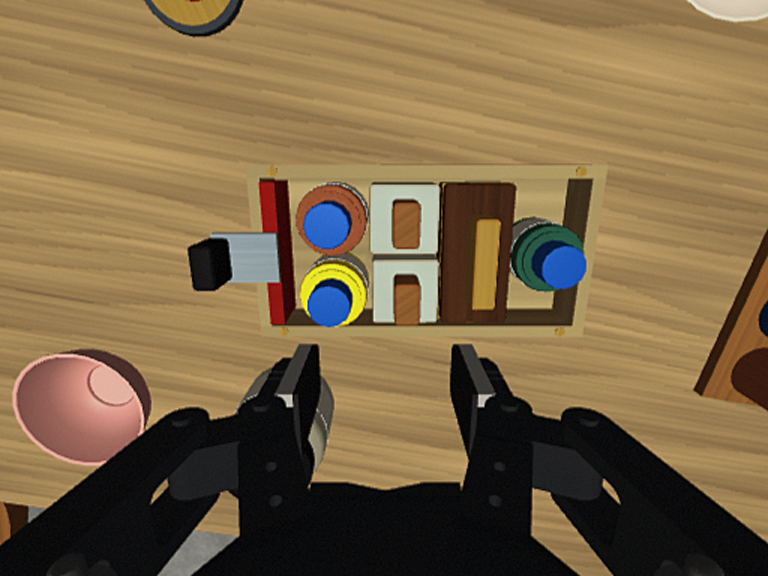

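View pics/s20.png

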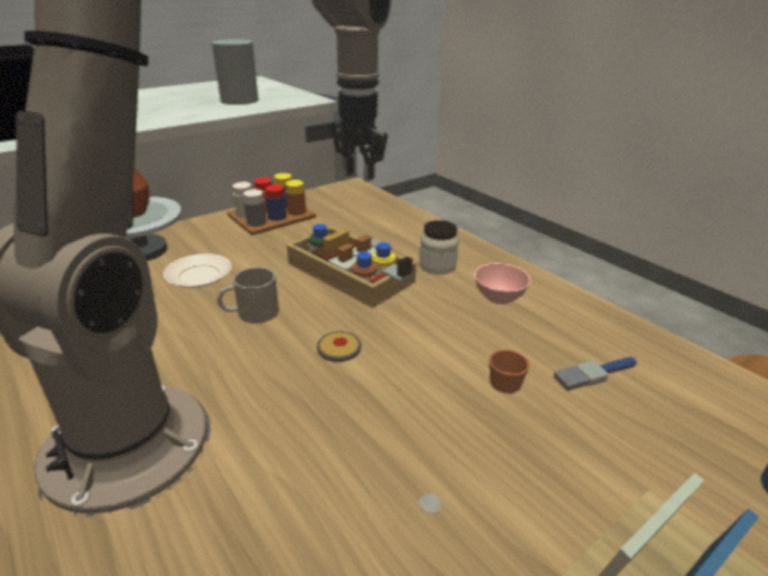

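drive_tool:
  increments: "0.006 -0.0324 0 0;0.006 -0.0324 0 0;0.006 -0.0324 -0.01 0;0.006 -0.0323 -0.03 0;0 0 -0.035 0;0 0 -0.035 0;0 0 -0.03 0;0 0 0 0;0 0 0 0;0 0 0 0"
  grip: 0.5

```text
t: 37.03
eef_pos: [0.5914, 0.0639, 0.1252]
tool_rot: [0.0, -0.093, 0.996, -0.0]
contact_force: [0.1, -0.3, -0.5]
gripper_width: 0.496
```

```bash
python3 - <<'E'
from h import *
plan(c2w([0.001,-.165]),.095,CAR[2]+np.pi/2)
E
```

```text
t=37.03 pos [0.5914 0.0639 0.1252] d [ 0.0003 -0.0024 -0.0302] turn 0.0002 rows xy 0.1 z 0.7 turn 0.0 q7 1.65 w 0.496 F [ 0.1 -0.3 -0.5]
```

drive_tool:
  increments: "0.0003 -0.0024 -0.015 0;0 0 -0.0145 0;0 0 0 0;0 0 0 0"

```text
t: 37.37
eef_pos: [0.5916, 0.0621, 0.0963]
tool_rot: [0.001, -0.093, 0.996, 0.0]
contact_force: [0.3, 0.4, 1.0]
gripper_width: 0.497
```

drive_tool:
  increments: "0 0 0 0;0 0 0 0;0 0 0 0;0 0 0 0;0 0 0 0"
  grip: 0
  squeeze: 50

```text
t: 37.78
eef_pos: [0.5919, 0.0622, 0.0966]
tool_rot: [0.001, -0.093, 0.996, 0.0]
contact_force: [-0.3, -0.2, 5.6]
gripper_width: 0.204
```

drive_tool:
  increments: "-0.0007 0.0039 0 0;-0.0007 0.0039 0 0;-0.0007 0.0039 0 0;0 0 0 0;0 0 0 0"

```text
t: 38.2
eef_pos: [0.5898, 0.0736, 0.0966]
tool_rot: [0.001, -0.093, 0.996, 0.0]
contact_force: [-1.5, -1.1, 5.4]
gripper_width: 0.203
```

```bash
python3 - <<'E'
from h import *
plan(c2w([0.001,-.141]),.095,CAR[2]+np.pi/2);print(w2c(bot.get_obs()["eef_pos"]))
E
```

```text
t=38.20 pos [0.5898 0.0736 0.0966] d [-0.0025  0.0115 -0.0016] turn -0.0004 rows xy 0.3 z 0.0 turn 0.0 q7 1.64 w 0.203 F [-1.5 -1.1  5.4]
[[ 0.00133171 -0.15272913]]
```

drive_tool:
  increments: "-0.0004 0.002 0 0;-0.0004 0.002 0 0;-0.0003 0.002 0 0;-0.0004 0.002 0 0;0 0 0 0;0 0 0 0"

```text
t: 38.7
eef_pos: [0.5887, 0.0795, 0.0966]
tool_rot: [0.001, -0.092, 0.996, -0.001]
contact_force: [-0.4, -5.0, 6.2]
gripper_width: 0.199
```

```bash
python3 - <<'E'
from h import *
print(w2c(bot.get_obs()["eef_pos"]))
o,c,im=snap("wrist","w21",(0,40,512,320),1.55)
E
```

```text
[[ 0.00134238 -0.14678309]]
```

View pics/w21.png

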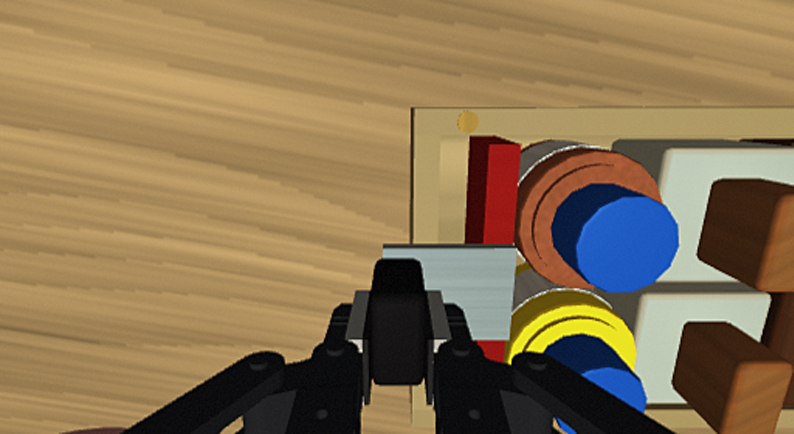

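drive_tool:
  increments: "-0.0004 0.002 0 0;-0.0004 0.002 0 0;-0.0003 0.002 0 0;0 0 0 0;0 0 0 0"

```text
t: 39.17
eef_pos: [0.588, 0.0834, 0.0966]
tool_rot: [0.002, -0.092, 0.996, -0.002]
contact_force: [1.4, -10.1, 5.2]
gripper_width: 0.203
```

```bash
python3 - <<'E'
from h import *
print(w2c(bot.get_obs()["eef_pos"]))
E
```

```text
[[ 0.00135665 -0.14282166]]
```

drive_tool:
  increments: "-0.0004 0.002 0 0;-0.0003 0.0015 0 0;0 0 0 0;0 0 0 0"

```text
t: 39.5
eef_pos: [0.5875, 0.0856, 0.0966]
tool_rot: [0.002, -0.091, 0.996, -0.003]
contact_force: [1.7, -12.5, 5.0]
gripper_width: 0.2
```

```bash
python3 - <<'E'
from h import *
print(w2c(bot.get_obs()["eef_pos"]))
E
```

```text
[[ 0.00131568 -0.14049825]]
```

drive_tool:
  increments: "-0.0004 0.002 0 0;-0.0003 0.0015 0 0;0 0 0 0;0 0 0 0"

```text
t: 39.83
eef_pos: [0.5875, 0.0859, 0.0967]
tool_rot: [0.002, -0.09, 0.996, -0.004]
contact_force: [3.7, -19.8, 5.1]
gripper_width: 0.202
```

```bash
python3 - <<'E'
from h import *
print(w2c(bot.get_obs()["eef_pos"]))
o,c,im=snap("wrist","w22",(0,40,512,320),1.55)
E
```

```text
[[ 0.00131415 -0.14022643]]
```

View pics/w22.png

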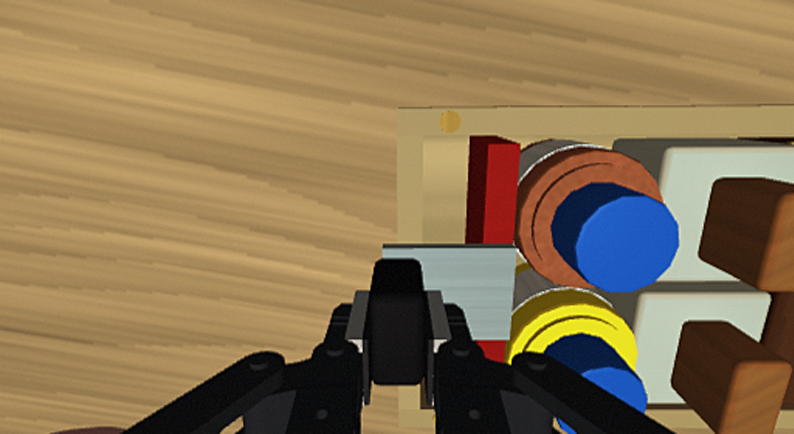

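drive_tool:
  increments: "-0.0004 0.002 0 0;0 0 0 0;0 0 0 0;0 0 0 0"

```text
t: 40.22
eef_pos: [0.5874, 0.086, 0.0966]
tool_rot: [0.002, -0.089, 0.996, -0.005]
contact_force: [5.6, -23.6, 4.8]
gripper_width: 0.203
```

```bash
python3 - <<'E'
from h import *
print(w2c(bot.get_obs()["eef_pos"]))
E
```

```text
[[ 0.00126287 -0.14010638]]
```

drive_tool:
  increments: "0.0004 -0.002 0 0;0.0004 -0.002 0 0;0.0003 -0.002 0 0;0 0 0 0;0 0 0 0"

```text
t: 40.63
eef_pos: [0.5875, 0.0857, 0.0966]
tool_rot: [0.002, -0.091, 0.996, -0.002]
contact_force: [1.5, -12.6, 4.9]
gripper_width: 0.201
```

```bash
python3 - <<'E'
from h import *
print(w2c(bot.get_obs()["eef_pos"]))
E
```

```text
[[ 0.00133627 -0.14038744]]
```

drive_tool:
  increments: "0.0004 -0.002 0 0;0.0005 -0.003 0 0;0 0 0 0;0 0 0 0"

```text
t: 40.97
eef_pos: [0.5876, 0.0852, 0.0966]
tool_rot: [0.001, -0.093, 0.996, -0.0]
contact_force: [-0.4, -2.1, 5.6]
gripper_width: 0.197
```

```bash
python3 - <<'E'
from h import *
print(w2c(bot.get_obs()["eef_pos"]))
E
```

```text
[[ 0.00135368 -0.14094765]]
```

drive_tool:
  increments: "0 0 0 0;0 0 0 0;0 0 0 0;0 0 0 0;0 0 0.03 0;0 0 0.04 0;0 0 0.04 0;-0.01 0.03 0.04 0;-0.01 0.03 0.03 0;0 0 0 0;0 0 0 0;0 0 0 0"
  grip: 0.5

```text
t: 41.97
eef_pos: [0.5682, 0.1387, 0.2658]
tool_rot: [-0.0, -0.093, 0.996, -0.0]
contact_force: [-0.1, -0.7, -0.4]
gripper_width: 0.5
```

```bash
python3 - <<'E'
from h import *
o,c,im=snap("wrist","w23",None,1.5)
np.save("pics/w23.npy",c["camera_from_world"])
print(o["t"],o["eef_pos"])
v=cv2.resize(im[90:250,120:440],None,fx=2.5,fy=2.5,interpolation=cv2.INTER_CUBIC)[:,:,::-1];cv2.imwrite("pics/w23.png",v)
E
```

```text
41.9667 [0.56823933 0.13865548 0.26575563]
```

View pics/w23.png

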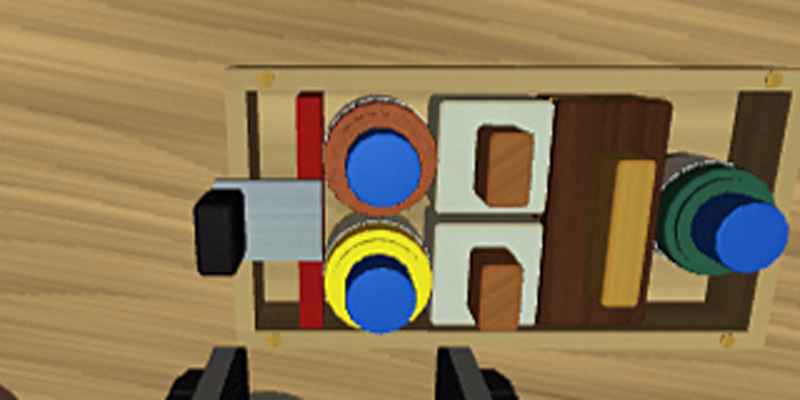

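```bash
python3 - <<'E'
from h import *
g=lambda L,z:cc("pics/w23.npy",L,[120,90],2.5,z)
print("jars",g([(752,236),(383,168),(381,294)],.088))
print("stamps",g([(438,99),(553,99),(549,213),(432,225),(543,224),(538,326)],.054).tolist())
print("case",g([(555,100),(671,101),(641,326),(540,326)],.056).tolist())
print("board top",g([(298,94),(322,94),(300,327),(323,327)],.053).tolist())
print("grip",g([(197,196),(235,192),(240,273),(202,275)],.098).mean(0))
print("stop wall inner top",g([(788,92),(748,331)],.053))
E
```

```text
jars [[ 1.000e-04  1.018e-01]
 [-3.080e-02 -6.640e-02]
 [ 2.830e-02 -6.620e-02]]
stamps [[-0.0581, -0.0387], [-0.0582, 0.0162], [-0.0024, 0.0192], [0.0039, -0.0391], [0.0033, 0.0167], [0.0587, 0.0189]]
case [[-0.0579, 0.0166], [-0.0575, 0.0717], [0.0578, 0.0721], [0.0578, 0.0193]]
board top [[-0.0603, -0.1055], [-0.0603, -0.094], [0.0598, -0.1065], [0.0598, -0.0944]]
grip [-0.00295  -0.138575]
stop wall inner top [[-0.0615  0.1283]
 [ 0.0618  0.1306]]
```

```bash
python3 - <<'E'
from h import *
print(bot.hand_in())
E
```

```text
the job is handed in; nothing more can be done
None
```

The glazing kit is packed, and I handed the job in with the gripper open and clear, about 42 s into the run.

- **Clamp back:** I pulled the clamp board to its end stop. It stopped moving there and the force rose to about 11 N.
- **Packing, from the stop wall:** the green jar alone, then the case crosswise, then the two stamps abreast, then the red and yellow jars abreast. All five optional items were present. None of them had moved when I rechecked each before grasping.
- **Clamp forward:** I pushed until the board stopped at 24 mm of travel, while the force climbed from about 12 N to 24 N. I then eased the push off to about 2 N and let go.

**Last checks (wrist picture after release):**

| Point | Measured, carrier y | Expected for a tight pack |
|---|---|---|
| Clamp board face | about −94 mm | −94 mm |
| Red and yellow jars | −66.3 mm | −66 mm |
| Green jar | +101.8 mm | +102 mm |

- **Gaps and upright:** none of those checks shows a gap along the carrier, and everything stands upright.
- **Disagreement while gripping:** the measured board position was about 0.8 mm further forward under full push than after easing off. I put this down to give in the gripper or board.
- **Sideways slack:** a few millimetres remain between the two abreast items, because the carrier is 12 mm wider than the pair.
- **Bystanders:** the side view before the final clamping showed no sign that any other pot, tin or tool had been disturbed.

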